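Fetch the caliper from under the trays of the spares case

TASK

The caliper in the bottom of the blue spares case is going out for calibration: it lies under the two lift-out trays, so first set both trays aside on the black bench mat, then take the caliper out and lay it, display up, flat in the foam cut-out of the cardboard mailing box. Then put each tray back in the case, seated level on its rails in the same bay it came from. Keep the trays level while you carry them and leave the mug, the small carton and the tape measure where they stand.

Things in the scene. Friction and masses are not known exactly. Their poses are not given: they have to be found in the camera images.
- spares_case: open blue steel case, fixed, 310 (x) x 138 (y) x 55 mm, origin under its centre. Walls 5 mm; floor 12 mm above the origin. A dark rail 14 mm wide along each long wall, top 36 mm up, 100 mm free between them. Stops 12 mm high at x = -34..-24 and +24..+34 mm divide the rails into two bays 116 mm long, centres x = -92 and +92, y = 0; a tray in each. The caliper shows in the gap between
- screw_tray: grey lift-out tray 100 (x) x 112 (y) x 30 mm, six cells with bolts, nuts, washers (fixed in it), about 0.25 kg. Origin: centre of underside. Handle: black bar along its x, 82 mm long, 12 wide, 12 high, centred 50 mm above the origin; grip across it (along y). Starts on the rails of either bay of the case, its x along the case's, 8 mm clear all round
- bearing_tray: grey lift-out tray, same size, handle, origin and axes as the screw tray, about 0.4 kg, one middle wall only, with three ball bearings and two black bushes (fixed in it). Starts on the rails of the other bay
- gauge: digital caliper, 237 (y) x 82 (x) x 17 mm, 0.17 kg, on the cork-lined case floor under the trays, jaws end (+y) to the case's +x. Origin: underside, centre of outline. Grip across x by the black head: x -9..+25, y +25..+86, 7..17 mm up; beside it the flat jaws reach x -41..+41, y +24..+119, top 7 mm up: fingertips stay above that. Beam x +2..+18, 3..7 mm up, from y -104 to +118
- mailer: open cardboard mailing box with grey foam, fixed, 300 (x) x 140 (y) x 26 mm, origin under its centre. Caliper cut-out in the foam: floor 10 mm, foam top 20 mm above the origin; wide part (head, jaws) x +6.5..+121.5, y -60..+56 mm; narrow part (beam) x -121.5..+6.5, y -30..+10 mm. The caliper lies with its +y along the box's +x, about 10 mm play
- recess (a point): point on the floor of the foam cut-out where the caliper's origin belongs (7.5 mm to -x of the mailing box's centre, 10 mm up)
- bench_mat: black rubber bench mat, empty, fixed, 300 (x) x 150 (y) x 3 mm, origin under its centre. Both trays fit on it side by side along its x. (Between the left and the right half of the bench, at y -0.10..0.00 m, x 0.37..0.80 m, stands a fixed bag sealer whose raised arm reaches up to 0.22 m: carry things high over it.)
- coffee_mug: green mug, 86 x 116 x 94 mm, loose bystander, origin under it
- small_carton: small light-grey product carton, 46 x 50 x 85 mm, loose bystander, origin under its centre
- pocket_tape: yellow tape measure, 43 x 80 x 62 mm, loose bystander, origin under it.

How it is judged:
By the outcome, as a careful person would: the job done as asked, in the order asked, and still so for the second after the job is handed in, with the robot touching nothing.
It also fails if it takes over 144 s, if anything falls off the work surface, if the arm or the gripper's body presses on something with over 40 N, if the wrist force passes 120 N, or if a joint passes its speed limit or range.

ROBOT

A 7-joint arm with a two-finger parallel gripper is mounted at the origin on a cart in front of the work surface, level with it; the furniture and walls round the work are solid. World frame = base frame: x ahead of the robot, y to its left, z up, the work surface at z = 0. Lengths are in mm, angles in rad, forces in N, time in s.
With the tool pointing down it reaches from about 400 to 875 mm from the base axis. Payload 4.4 kg.
Tool frame: the origin (TCP) lies midway between the tips of the shut fingers; the grasp point (between the pads) lies 19 mm behind it; z points along the fingers, y is the line along which they close (so a half turn about z gives the same grasp; the last joint's range is limited). The gripper opens to 85 mm and grips with 20 to 120 N. Pads are 22 mm wide; open, the fingers measure 114 mm over their backs; the gripper's body (76 mm by 85 mm) begins 54 mm behind the grasp point. The pads swing forward as they close: fully open they stand 13 mm farther back than shut.
Start: joints at [1.239, 0.628, 0.038, 1.517, -0.027, 0.996, -0.02], TCP at [170.771, -627.18, 206.913] pointing down, gripper open.
Joint ranges: [-3.06, 3.06], [-0.37, 2.12], [-1.25, 1.32], [0.18, 2.47], [-1.1, 4.24], [0.23, 1.98], [-2.94, 2.94]. Speed limits (rad/s): [2.57, 2.57, 3.14, 3.14, 3.14, 3.14, 3.14].

INTERFACE

Orientations are given as [roll, pitch, yaw] about the fixed x, y, z axes, in that order (R = Rz(yaw) Ry(pitch) Rx(roll)).
In Python, from cell import ctrl, get_image, get_calibration gives the robot as it stands.
- The arm moves only by the shell command python3 -m creep 'ROWS'. ROWS is JSON, a list of rows, each an object of numbers: "dx", "dy", "dz": the shift along the world's x, y, z normalised to -1 to 1, where 1 is 0.4 m; "rx", "ry", "rz": the turn, a rotation vector about the world's x, y, z normalised to -1 to 1, where 1 is 2 pi rad; "grip": the closure, from -1 (fully open) to 1 (shut). A call has exactly 5 rows; each row is the pose to reach, as a shift and turn from the pose commanded when the call began, turning the shorter way round; what a row does not reach only later rows make up. A row lasts 1/8 s, in which the tool goes at most 62.5 mm and 10.7 degrees, less where a joint would pass 70% of its speed; a pose out of reach is approached as far as the arm can. A call with a number of a shift or a turn outside -1 to 1 is refused whole. A call with a gripper value outside its range is refused whole. The fingers move at their own pace and stop on an object; the grip force is fixed at half the most. Time passes only in rows, so rows that repeat a pose let the fingers close, or fill a call up. It gives the time, the measured TCP pose, the force, the opening and the grip force at its end, in the units of the state.
- ctrl.read_state(): the state, without advancing time (a new reading comes with each control period).
- get_image(name): name is "scene" or "top" or "wrist"; returns the picture (420x560x3 uint8, red, green, blue); there is no depth.
- get_calibration(name): a dict with "mtx" (3x3 intrinsics, pixels), "distortion" ([k1, k2, p1, p2, k3] as OpenCV has them; the pictures are not rectified), "world_from_camera" (4x4, takes a point from camera to world coordinates). Camera axes: x right, y down, z forward; pixel columns grow to the right and rows downward; lengths in mm; the calibration is good to about 2 mm. A picture is of the moment at which its call begins: read the wrist's pose just before it. get_calibration takes no time and is no camera call; for the wrist camera it gives the pose at the moment of the call.
- ctrl.finish_job(): hands the job in; it is judged then, once.
The state is a dict: "clock": time; "qpos": joint angles; "qd": joint speeds; "tau": joint torques, N m; "eef_pos": TCP position; "tool_rot": TCP orientation; "force": force on the tool from outside, world axes, zero at the start; "torque": the same for the moment, N m; "width": finger opening in mm; "gripper_force": force on a finger pad.
Only numpy, scipy, OpenCV 4.12 (cv2) and the standard library are available. Lean on these libraries where they do the work, as an engineer would, in place of code of your own. Each camera call takes 0.05 s, during which the arm holds its last target. There are 200 camera calls.

## Working session

There is one attempt and no reset: what is moved stays moved. The work goes in short steps, Python scripts to look and compute and a shell command to move; the robot and the scene stay as the last step left them, time stands still between calls to the robot, and variables do not carry over. Pictures are saved under pics/ and viewed, at most 14 in all, crops included, and the job is handed in when it is done.

```bash
ls; mkdir -p pics; python3 - <<'E'
from cell import ctrl,get_image,get_calibration
import cv2,numpy as np
for n in ["top","scene"]:
    im=get_image(n); cv2.imwrite(f"pics/{n}0.png",im[:,:,::-1]); c=get_calibration(n)
    print(n,np.round(c["mtx"],1).tolist(),c["distortion"],np.round(c["world_from_camera"],3).tolist())
s=ctrl.read_state();print(s["eef_pos"],s["tool_rot"],s["width"],s["clock"])
E
```

```text
pics
top [[388.3, 0.0, 284.6], [0.0, 388.3, 208.4], [0.0, 0.0, 1.0]] [-0.01586306  0.          0.          0.          0.        ] [[0.021, -0.996, 0.092, 424.028], [-1.0, -0.019, 0.016, -46.15], [-0.014, -0.093, -0.996, 1159.25], [0.0, 0.0, 0.0, 1.0]]
scene [[436.2, 0.0, 282.7], [0.0, 436.2, 211.9], [0.0, 0.0, 1.0]] [-0.13549128  0.          0.          0.          0.        ] [[-0.662, -0.308, 0.683, -285.361], [-0.749, 0.276, -0.602, 694.525], [-0.003, -0.91, -0.414, 557.009], [0.0, 0.0, 0.0, 1.0]]
[ 170.6190164  -626.58330306  206.09182967] [-3.13988314e+00  1.06643907e-07  2.65788462e-01] 85.62488060434187 0.1
```

View pics/top0.png

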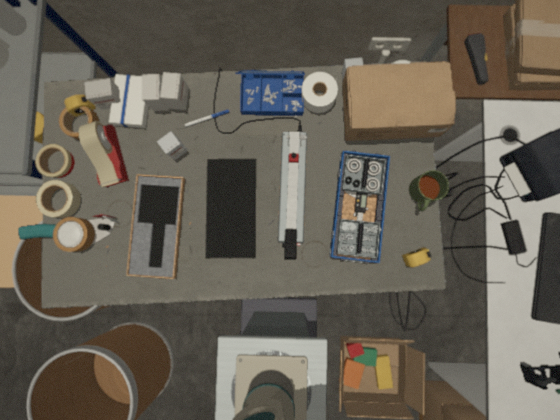

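View pics/scene0.png

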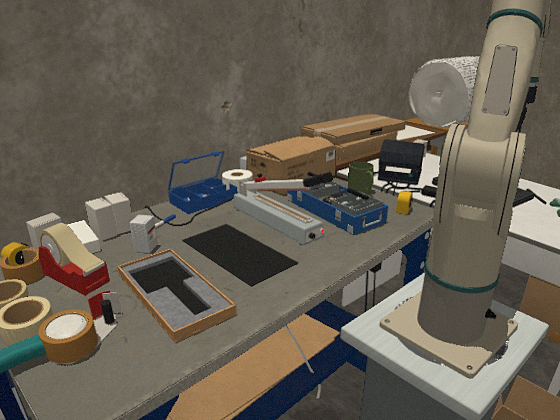

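The top view looks down with up = +x and right = −y. The case is at about (360,207), mat (231,207), mailer (156,226) with its wide part up, mug (430,187), tape (417,258), carton (172,147), and the sealer between mat and case.

```bash
cat > h.py <<'E'
import cv2,numpy as np
from cell import ctrl,get_image,get_calibration
def cast(px,z,c):
    "pixels (N,2) -> world points on plane z"
    u=cv2.undistortPoints(np.float64(px).reshape(-1,1,2),c["mtx"],np.float64(c["distortion"])).reshape(-1,2)
    T=np.array(c["world_from_camera"]);d=np.c_[u,np.ones(len(u))]@T[:3,:3].T
    return (T[:3,3]+d*((z-T[2,3])/d[:,2])[:,None])[:,:2]
def big(mask):
    return max(cv2.findContours(mask.astype(np.uint8),0,2)[0],key=cv2.contourArea).reshape(-1,2)
def rect(px,z,c):
    (x,y),(w,h),a=cv2.minAreaRect(np.float32(cast(px,z,c)))
    if w<h: w,h,a=h,w,a+90   # a: direction of the long side
    a=(a+90)%180-90
    return [round(float(v),1) for v in (x,y,w,h,a)]
def shot(n,f=None):
    c=get_calibration(n);im=get_image(n)
    if f: cv2.imwrite(f"pics/{f}.png",im[:,:,::-1])
    return im,c
def st():
    s=ctrl.read_state();print("t",round(s["clock"],2),"tcp",np.round(s["eef_pos"],1),"rpy",np.round(s["tool_rot"],4),"F",np.round(s["force"],1),"w",round(s["width"],1),"gf",round(s["gripper_force"],1));return s
E
python3 - <<'E'
from h import *
im=cv2.imread("pics/top0.png");c=get_calibration("top")
hsv=cv2.cvtColor(im,cv2.COLOR_BGR2HSV)
g=im.max(2)
def win(m,x0,y0,x1,y1):
    o=np.zeros_like(m);o[y0:y1,x0:x1]=m[y0:y1,x0:x1];return o
print("mat",rect(big(win(g<45,195,145,265,270)),3,c))
orange=(hsv[...,0]<20)&(hsv[...,1]>90)&(g>90)
print("mailer",rect(big(win(orange,120,165,192,285)),26,c))
print("cut",rect(big(win(g<60,132,180,182,272)),10,c))
blue=(abs(hsv[...,0].astype(int)-110)<12)&(hsv[...,1]>110)
b=big(win(blue,325,140,395,270));print("case55",rect(b,55,c),"case0",rect(b,0,c))
for n,p,z in [("mug",(430,187),94),("tape",(417,258),62),("carton",(172,147),85),("sealer",(291,190),100)]: print(n,cast([p],z,c))
for k,(x,y) in dict(case=(320,140),mail=(115,165)).items():
    pass
cv2.imwrite("pics/crop0.png",np.hstack([cv2.resize(im[140:270,s:s+80],None,fx=4.5,fy=4.5,interpolation=2) for s in (320,118)]))
E
```

```text
mat [529.6, 135.0, 292.5, 142.9, 1.3]
mailer [466.8, 283.1, 294.4, 8.2, -3.1]
cut [471.9, 355.2, 239.8, 111.3, -2.3]
case55 [585.7, -247.5, 212.6, 138.2, -5.6] case0 [593.7, -257.5, 223.2, 145.1, -5.6]
mug [[ 589.9452179  -428.93092547]]
tape [[ 393.66703713 -401.46216352]]
carton [[692.28809141 294.512881  ]]
sealer [[573.39362208 -45.40228625]]
```

View pics/crop0.png

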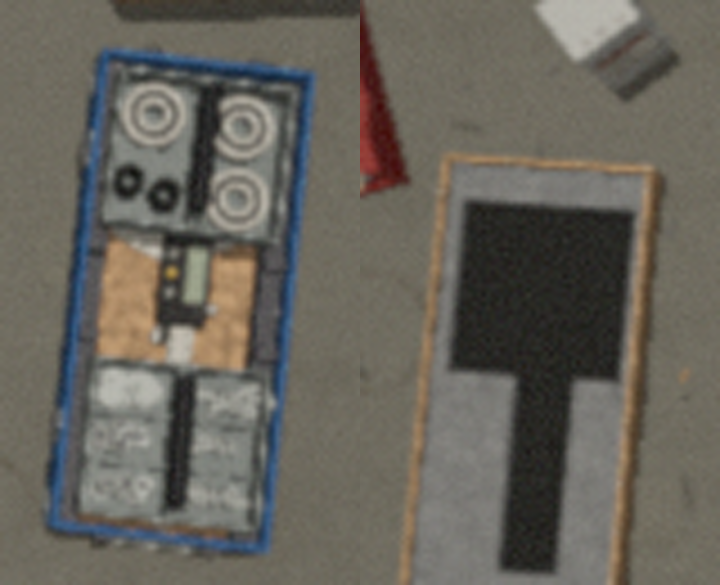

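Case: bearing tray in the far (+x) bay, screw tray in the near bay, caliper head between them pointing +x. The mailer's wide part is at +x too. Next I move up and over the case for a closer look.

```bash
python3 - <<'E'
from h import *
c=get_calibration("top")
p=lambda L,x0:[(x/4.5+x0,y/4.5+140) for x,y in L]
q=cast(p([(103,52),(313,72),(268,550),(50,527)],320),55,c);print(q.round(1).tolist(),q.mean(0))
print(np.degrees(np.arctan2(*((q[0]+q[1]-q[2]-q[3])[::-1]))))
E
python3 -m creep '[{"dx":0.1,"dy":0.1,"dz":0.25,"rz":-0.015},{"dx":0.2,"dy":0.2,"dz":0.25,"rz":-0.03},{"dx":0.3,"dy":0.3,"dz":0.25,"rz":-0.045},{"dx":0.4,"dy":0.4,"dz":0.25,"rz":-0.058},{"dx":0.5,"dy":0.5,"dz":0.25,"rz":-0.058}]'
python3 -m creep '[{"dx":0.1,"dy":0.1},{"dx":0.2,"dy":0.2},{"dx":0.3,"dy":0.3},{"dx":0.4,"dy":0.42},{"dx":0.4,"dy":0.42}]'
python3 - <<'E'
from h import *
st()
im,c=shot("wrist","w1");print(np.round(c["world_from_camera"],3).tolist(),np.round(c["mtx"],1).tolist(),c["distortion"]);st()
E
```

```text
[[694.7, -193.2], [684.1, -327.8], [379.5, -298.5], [391.0, -162.2]] [ 537.3514539  -245.39560347]
-5.667127128283764
t 0.1 tcp [ 170.6 -626.6  206.1] rpy [-3.1399  0.      0.2658] F [-0.3  0.2  0.2] w 85.6 gf 0.0
[[0.262, -0.916, -0.303, 249.498], [-0.965, -0.249, -0.081, -605.282], [-0.002, 0.314, -0.949, 373.44], [0.0, 0.0, 0.0, 1.0]] [[360.8, 0.0, 279.9], [0.0, 360.8, 208.3], [0.0, 0.0, 1.0]] [-0.04153666  0.          0.          0.          0.        ]
t 0.15 tcp [ 170.7 -626.7  206.2] rpy [-3.1401 -0.      0.2659] F [-0.  -0.9  0.1] w 85.1 gf 0.0$[0]: bad value
$[0]: bad value
```

View pics/w1.png

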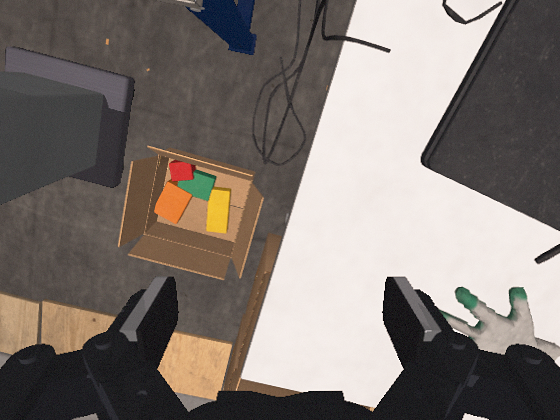

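The move was refused (rows need every key), so this only shows the start view. Rewriting the rows in full.

```bash

python3 -m creep '[{"dx":0.1,"dy":0.1,"dz":0.12,"rx":0,"ry":0,"rz":-0.015,"grip":-1},{"dx":0.2,"dy":0.2,"dz":0.25,"rx":0,"ry":0,"rz":-0.03,"grip":-1},{"dx":0.3,"dy":0.3,"dz":0.25,"rx":0,"ry":0,"rz":-0.045,"grip":-1},{"dx":0.4,"dy":0.4,"dz":0.25,"rx":0,"ry":0,"rz":-0.058,"grip":-1},{"dx":0.5,"dy":0.5,"dz":0.25,"rx":0,"ry":0,"rz":-0.058,"grip":-1}]'
python3 -m creep '[{"dx":0.1,"dy":0.1,"dz":0,"rx":0,"ry":0,"rz":0,"grip":-1},{"dx":0.2,"dy":0.2,"dz":0,"rx":0,"ry":0,"rz":0,"grip":-1},{"dx":0.3,"dy":0.3,"dz":0,"rx":0,"ry":0,"rz":0,"grip":-1},{"dx":0.42,"dy":0.45,"dz":0,"rx":0,"ry":0,"rz":0,"grip":-1},{"dx":0.42,"dy":0.45,"dz":0,"rx":0,"ry":0,"rz":0,"grip":-1}]'
python3 - <<'E'
from h import *
st()
im,c=shot("wrist","w2");print(np.round(c["world_from_camera"],3).tolist());st()
E
```

```text
clock: 0.78
eef_pos: [369.8, -427.9, 307.3]
tool_rot: [3.141, -0.001, -0.1]
force: [0.6, 0.1, 0.4]
width: 85.1
gripper_force: 0.0
clock: 1.4
eef_pos: [539.6, -243.7, 306.3]
tool_rot: [-3.138, -0.0, -0.091]
force: [-0.7, -0.4, 0.9]
width: 85.5
gripper_force: 0.0
t 1.4 tcp [ 539.6 -243.7  306.3] rpy [-3.1383e+00 -5.0000e-04 -9.0600e-02] F [-0.7 -0.4  0.9] w 85.5 gf 0.0
[[-0.091, -0.946, -0.312, 620.745], [-0.996, 0.085, 0.032, -251.118], [-0.003, 0.313, -0.95, 473.689], [0.0, 0.0, 0.0, 1.0]]
t 1.45 tcp [ 539.3 -244.3  306.3] rpy [-3.1388e+00 -4.0000e-04 -9.1500e-02] F [1.8 0.1 0.6] w 85.4 gf 0.0
```

View pics/w2.png

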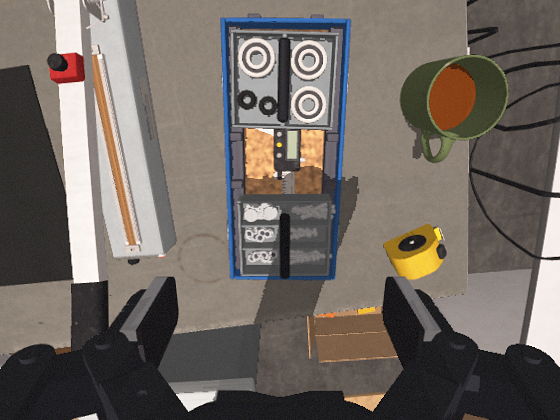

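The wrist view has the whole case: rim corners about (221,18), (351,19), (335,279), (230,278). The far handle bar runs (285,38)–(284,122), the near one (284,212)–(284,277), and the caliper head is at (287,148).

```bash
python3 - <<'E'
from h import *
im=cv2.imread("pics/w2.png");c=get_calibration("wrist")
q=cast([(221,18),(351,19),(335,279),(230,278)],55,c);print(q.round(1).tolist(),q.mean(0),np.degrees(np.arctan2(*((q[0]+q[1]-q[2]-q[3])[::-1]))))
g=im.max(2)
for n,(x0,y0,x1,y1) in dict(bearing=(272,30,298,128),screw=(272,204,298,282)).items():
    m=np.zeros_like(g);m[y0:y1,x0:x1]=g[y0:y1,x0:x1]<40
    b=big(cv2.morphologyEx(m,cv2.MORPH_OPEN,np.ones((3,3))));print(n,cv2.boundingRect(b),rect(b,91,c))
E
```

```text
[[698.8, -195.5], [685.3, -331.7], [379.5, -300.8], [393.4, -164.0]] [ 539.25479641 -247.97290885] -5.829027961189378
bearing (287, 59, 3, 7) [646.2, -261.1, 5.6, 2.0, -5.0]
screw (280, 213, 10, 65) [448.7, -240.1, 80.8, 10.4, -5.3]
```

```bash
python3 - <<'E'
from h import *
im=cv2.imread("pics/w2.png");c=get_calibration("wrist")
g=im.max(2)
for t in (60,75):
    m=np.zeros_like(g);m[30:128,274:296]=g[30:128,274:296]<t
    b=big(cv2.morphologyEx(m,cv2.MORPH_OPEN,np.ones((4,4))));print(t,cv2.boundingRect(b),rect(b,91,c))
E
```

```text
60 (275, 39, 16, 84) [628.2, -254.1, 79.6, 14.7, -6.3]
75 (275, 39, 17, 84) [628.1, -255.1, 79.8, 15.2, -8.3]
```

```bash

python3 -m creep '[{"dx":0.114,"dy":-0.012,"dz":-0.1,"rx":0,"ry":0,"rz":0,"grip":-1},{"dx":0.228,"dy":-0.0245,"dz":-0.2,"rx":0,"ry":0,"rz":0,"grip":-1},{"dx":0.228,"dy":-0.0245,"dz":-0.32,"rx":0,"ry":0,"rz":0,"grip":-1},{"dx":0.228,"dy":-0.0245,"dz":-0.42,"rx":0,"ry":0,"rz":0,"grip":-1},{"dx":0.228,"dy":-0.0245,"dz":-0.42,"rx":0,"ry":0,"rz":0,"grip":-1}]'
python3 - <<'E'
from h import *
st()
im,c=shot("wrist","w3");st()
p=[(285,150)]
E
```

```text
clock: 2.08
eef_pos: [623.9, -260.0, 135.3]
tool_rot: [-3.141, 0.008, -0.101]
force: [-0.2, 0.0, 0.8]
width: 85.7
gripper_force: 0.0
t 2.08 tcp [ 623.9 -260.   135.3] rpy [-3.1407  0.0083 -0.1007] F [-0.2  0.   0.8] w 85.7 gf 0.0
t 2.12 tcp [ 626.2 -260.6  138.2] rpy [ 3.1412e+00  2.8000e-03 -1.0050e-01] F [-0.1 -0.   1.5] w 85.5 gf 0.0
```

View pics/w3.png

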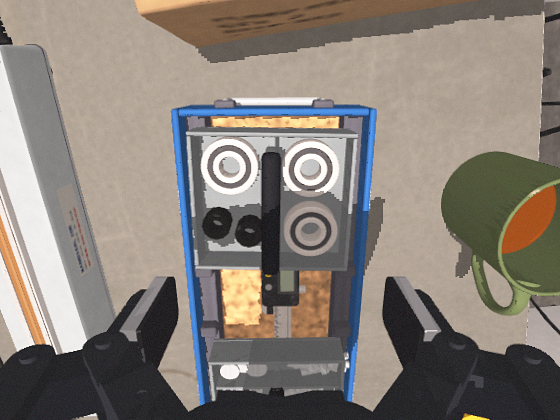

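```bash
python3 - <<'E'
from h import *
s=st();c=get_calibration("wrist")
print(cast([(262,160),(280,160),(271,152),(262,230),(281,230)],92,c).round(1).tolist())
print("tray rim",cast([(187,130),(361,131),(345,270),(192,270)],66,c).round(1).tolist())
print("case",cast([(174,108),(376,109)],55,c).round(1).tolist())
E
```

```text
t 2.12 tcp [ 626.2 -260.6  138.2] rpy [ 3.1412e+00  2.8000e-03 -1.0050e-01] F [-0.1 -0.   1.5] w 85.5 gf 0.0
[[668.4, -253.6], [667.3, -264.3], [672.6, -259.5], [623.8, -248.4], [622.6, -260.4]]
tray rim [[688.4, -205.2], [676.2, -318.5], [575.5, -303.6], [586.9, -190.3]]
case [[702.8, -196.2], [688.4, -331.4]]
```

```bash

python3 -m creep '[{"dx":0.0045,"dy":0.005,"dz":-0.06,"rx":0,"ry":0,"rz":0,"grip":-1},{"dx":0.0045,"dy":0.005,"dz":-0.12,"rx":0,"ry":0,"rz":0,"grip":-1},{"dx":0.0045,"dy":0.005,"dz":-0.17,"rx":0,"ry":0,"rz":0,"grip":-1},{"dx":0.0045,"dy":0.005,"dz":-0.17,"rx":0,"ry":0,"rz":0,"grip":-1},{"dx":0.0045,"dy":0.005,"dz":-0.17,"rx":0,"ry":0,"rz":0,"grip":-1}]'
python3 -m creep '[{"dx":0,"dy":0,"dz":0,"rx":0,"ry":0,"rz":0,"grip":0.3},{"dx":0,"dy":0,"dz":0,"rx":0,"ry":0,"rz":0,"grip":0.6},{"dx":0,"dy":0,"dz":0,"rx":0,"ry":0,"rz":0,"grip":1},{"dx":0,"dy":0,"dz":0,"rx":0,"ry":0,"rz":0,"grip":1},{"dx":0,"dy":0,"dz":0,"rx":0,"ry":0,"rz":0,"grip":1}]'
python3 -m creep '[{"dx":0,"dy":0,"dz":0,"rx":0,"ry":0,"rz":0,"grip":1},{"dx":0,"dy":0,"dz":0,"rx":0,"ry":0,"rz":0,"grip":1},{"dx":0,"dy":0,"dz":0,"rx":0,"ry":0,"rz":0,"grip":1},{"dx":0,"dy":0,"dz":0,"rx":0,"ry":0,"rz":0,"grip":1},{"dx":0,"dy":0,"dz":0,"rx":0,"ry":0,"rz":0,"grip":1}]'
```

```text
clock: 2.75
eef_pos: [630.5, -257.8, 72.3]
tool_rot: [3.141, -0.002, -0.099]
force: [0.8, 0.8, 0.3]
width: 85.7
gripper_force: 0.0
clock: 3.38
eef_pos: [629.5, -257.2, 70.9]
tool_rot: [-3.142, 0.0, -0.099]
force: [-0.5, 0.4, 0.1]
width: -0.1
gripper_force: 0.0
clock: 4.0
eef_pos: [629.6, -257.2, 70.9]
tool_rot: [3.142, -0.0, -0.099]
force: [0.6, -0.8, -0.2]
width: 0.2
gripper_force: 0.0
```

```bash
python3 - <<'E'
from h import *
st()
im,c=shot("wrist","w4");st()
E
```

```text
t 4.0 tcp [ 629.6 -257.2   70.9] rpy [ 3.1416e+00 -1.0000e-04 -9.8600e-02] F [ 0.6 -0.8 -0.2] w 0.2 gf 0.0
t 4.05 tcp [ 629.6 -257.2   70.9] rpy [-3.1416 -0.     -0.0987] F [-1.1 -0.7 -0.1] w 0.1 gf 0.0
```

View pics/w4.png

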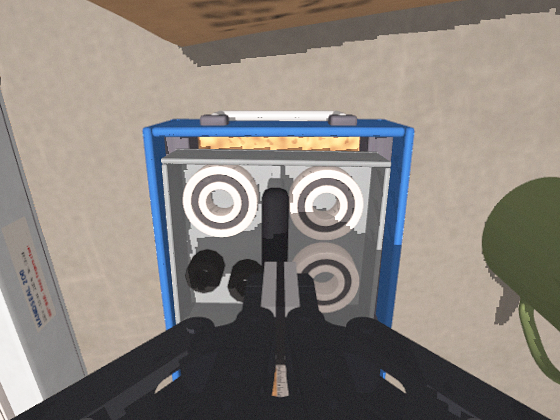

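```bash
python3 - <<'E'
import cv2,numpy as np
im=cv2.imread("pics/w4.png")[170:420,180:380]
cv2.imwrite("pics/w4c.png",cv2.resize(np.clip(im.astype(float)*2.2,0,255).astype(np.uint8),None,fx=2.4,fy=2.4,interpolation=2))
E
```

```text
(no output)
```

View pics/w4c.png

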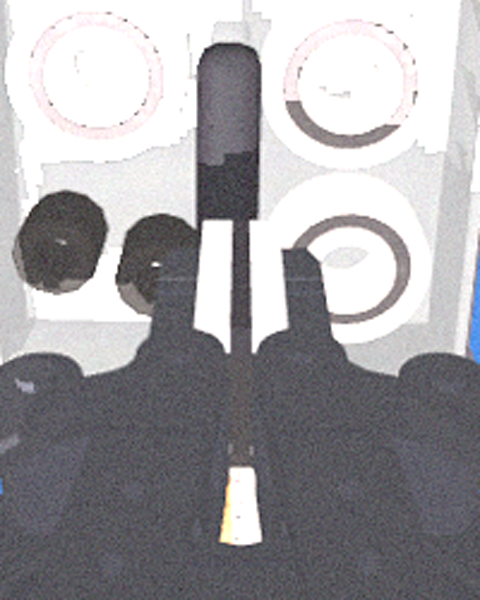

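```bash
python3 - <<'E'
from h import *
c=get_calibration("wrist");print(np.array(c["world_from_camera"])[:3,3])
for z in (60,71,80,92,100,110): print(z,cast([(281,262),(263,262),(298,262),(275,188)],z,c).round(1).tolist())
im,_=shot("scene","s1");cv2.imwrite("pics/s1c.png",cv2.resize(im[120:260,260:460,::-1],None,fx=4,fy=4,interpolation=2))
E
```

```text
[ 710.80083808 -264.74400529  238.25357068]
60 [[621.3, -256.4], [622.3, -246.6], [620.4, -265.7], [663.3, -257.5]]
71 [[626.9, -256.9], [627.8, -247.7], [626.0, -265.6], [666.3, -257.9]]
80 [[631.4, -257.4], [632.2, -248.7], [630.5, -265.6], [668.7, -258.3]]
92 [[637.4, -257.9], [638.2, -249.9], [636.6, -265.5], [671.8, -258.8]]
100 [[641.4, -258.3], [642.2, -250.7], [640.7, -265.5], [674.0, -259.1]]
110 [[646.4, -258.8], [647.1, -251.7], [645.8, -265.4], [676.6, -259.5]]
```

View pics/s1c.png

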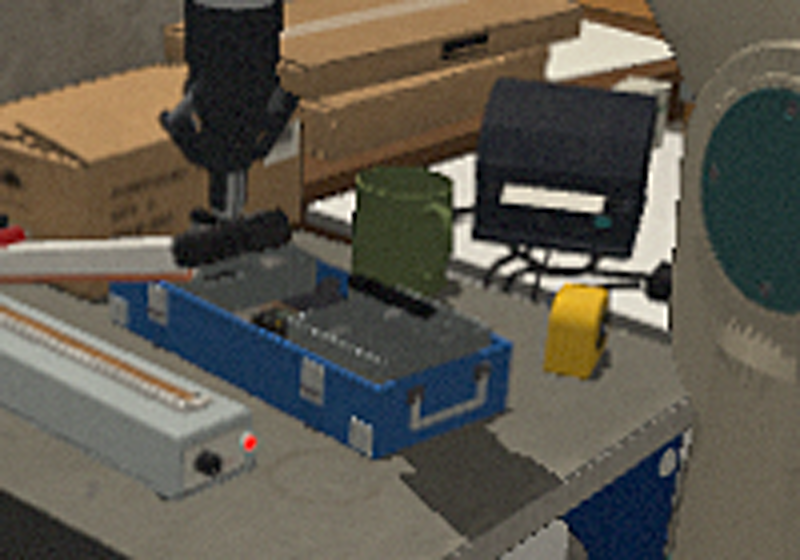

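The fingers shut with nothing between them. In the enlarged crop, the shut pads at (263–299, 262) lie on top of the bar. Ray casting puts the tips near z≈98 although the state says 71, and the open-finger picture gives the same 22–27 mm discrepancy. So the tool is effectively shorter than stated. I'll open halfway, go lower and close again.

```bash

python3 -m creep '[{"dx":0,"dy":0.003,"dz":0.03,"rx":0,"ry":0,"rz":0,"grip":0},{"dx":0,"dy":0.003,"dz":0.03,"rx":0,"ry":0,"rz":0,"grip":0},{"dx":0,"dy":0.003,"dz":0.03,"rx":0,"ry":0,"rz":0,"grip":0},{"dx":0,"dy":0.003,"dz":0.0,"rx":0,"ry":0,"rz":0,"grip":0},{"dx":0,"dy":0.003,"dz":0.0,"rx":0,"ry":0,"rz":0,"grip":0}]'
python3 -m creep '[{"dx":0,"dy":0,"dz":-0.02,"rx":0,"ry":0,"rz":0,"grip":0},{"dx":0,"dy":0,"dz":-0.04,"rx":0,"ry":0,"rz":0,"grip":0},{"dx":0,"dy":0,"dz":-0.04,"rx":0,"ry":0,"rz":0,"grip":0},{"dx":0,"dy":0,"dz":-0.04,"rx":0,"ry":0,"rz":0,"grip":0.3},{"dx":0,"dy":0,"dz":-0.04,"rx":0,"ry":0,"rz":0,"grip":0.3}]'
python3 - <<'E'
from h import *
im,c=shot("wrist","w5");st()
cv2.imwrite("pics/w5c.png",np.clip(cv2.resize(im[130:420,150:410,::-1],None,fx=2,fy=2,interpolation=2).astype(float)*1.6,0,255))
E
```

```text
clock: 4.72
eef_pos: [628.2, -255.5, 69.1]
tool_rot: [-3.141, 0.003, -0.099]
force: [-0.5, 0.5, -0.7]
width: 43.1
gripper_force: 0.0
clock: 5.35
eef_pos: [629.8, -256.1, 55.2]
tool_rot: [3.141, -0.001, -0.099]
force: [0.2, -0.1, -0.6]
width: 29.8
gripper_force: 0.0
t 5.4 tcp [ 629.8 -256.1   55.2] rpy [ 3.1414e+00 -6.0000e-04 -9.8700e-02] F [ 0.1 -0.7  0.2] w 30.0 gf 0.0[ WARN:0@0.617] global loadsave.cpp:1063 imwrite_ Unsupported depth image for selected encoder is fallbacked to CV_8U.
```

View pics/w5c.png

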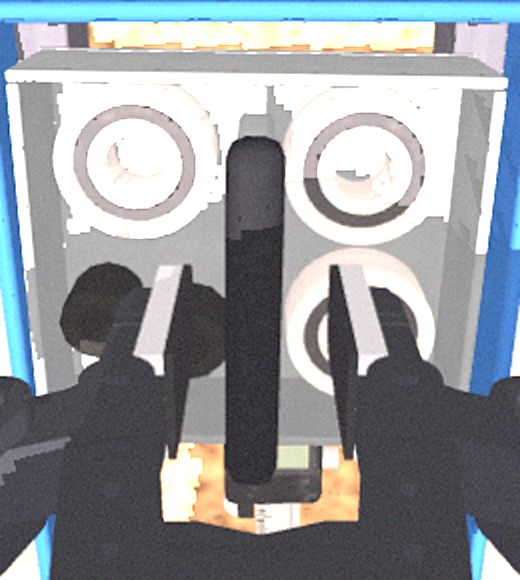

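The crop shows the fingers straddling the bar (bar columns 228–283, pad inner edges about 190 and 330). By scale the tips are near z≈83, so true tip ≈ reported + 25 mm. I go 8 mm lower and close.

```bash

python3 -m creep '[{"dx":0,"dy":0,"dz":-0.02,"rx":0,"ry":0,"rz":0,"grip":0.3},{"dx":0,"dy":0,"dz":-0.02,"rx":0,"ry":0,"rz":0,"grip":0.3},{"dx":0,"dy":0,"dz":-0.02,"rx":0,"ry":0,"rz":0,"grip":0.7},{"dx":0,"dy":0,"dz":-0.02,"rx":0,"ry":0,"rz":0,"grip":1},{"dx":0,"dy":0,"dz":-0.02,"rx":0,"ry":0,"rz":0,"grip":1}]'
python3 -m creep '[{"dx":0,"dy":0,"dz":0,"rx":0,"ry":0,"rz":0,"grip":1},{"dx":0,"dy":0,"dz":0.0,"rx":0,"ry":0,"rz":0,"grip":1},{"dx":0,"dy":0,"dz":0.01,"rx":0,"ry":0,"rz":0,"grip":1},{"dx":0,"dy":0,"dz":0.02,"rx":0,"ry":0,"rz":0,"grip":1},{"dx":0,"dy":0,"dz":0.03,"rx":0,"ry":0,"rz":0,"grip":1}]'
```

```text
clock: 6.02
eef_pos: [629.6, -255.8, 46.9]
tool_rot: [-3.141, 0.0, -0.099]
force: [-0.3, 0.0, 0.1]
width: 10.3
gripper_force: 60.2
clock: 6.65
eef_pos: [629.4, -256.1, 59.0]
tool_rot: [3.142, 0.0, -0.099]
force: [-0.2, 0.0, -3.5]
width: 10.6
gripper_force: 59.7
```

Gripped: width 10.4 mm, 60 N, and the wrist force shows the tray's weight. Lifting, then carrying high over the sealer to the far half of the mat.

```bash

python3 -m creep '[{"dx":0,"dy":0,"dz":0.06,"rx":0,"ry":0,"rz":0,"grip":1},{"dx":0,"dy":0,"dz":0.18,"rx":0,"ry":0,"rz":0,"grip":1},{"dx":0,"dy":0,"dz":0.3,"rx":0,"ry":0,"rz":0,"grip":1},{"dx":0,"dy":0,"dz":0.44,"rx":0,"ry":0,"rz":0,"grip":1},{"dx":0,"dy":0,"dz":0.58,"rx":0,"ry":0,"rz":0,"grip":1}]'
python3 -m creep '[{"dx":-0.01,"dy":0.06,"dz":0.0,"rx":0,"ry":0,"rz":0.002,"grip":1},{"dx":-0.02,"dy":0.16,"dz":0.0,"rx":0,"ry":0,"rz":0.004,"grip":1},{"dx":-0.03,"dy":0.27,"dz":0.0,"rx":0,"ry":0,"rz":0.006,"grip":1},{"dx":-0.035,"dy":0.38,"dz":0.0,"rx":0,"ry":0,"rz":0.008,"grip":1},{"dx":-0.04,"dy":0.49,"dz":0.0,"rx":0,"ry":0,"rz":0.01,"grip":1}]'
python3 -m creep '[{"dx":-0.01,"dy":0.11,"dz":0.0,"rx":0,"ry":0,"rz":0.002,"grip":1},{"dx":-0.02,"dy":0.22,"dz":0.0,"rx":0,"ry":0,"rz":0.004,"grip":1},{"dx":-0.03,"dy":0.33,"dz":0.0,"rx":0,"ry":0,"rz":0.006,"grip":1},{"dx":-0.033,"dy":0.43,"dz":0.0,"rx":0,"ry":0,"rz":0.008,"grip":1},{"dx":-0.034,"dy":0.49,"dz":0.0,"rx":0,"ry":0,"rz":0.01,"grip":1}]'
python3 -m creep '[{"dx":0,"dy":0,"dz":-0.06,"rx":0,"ry":0,"rz":0,"grip":1},{"dx":0,"dy":0,"dz":-0.18,"rx":0,"ry":0,"rz":0,"grip":1},{"dx":0,"dy":0,"dz":-0.32,"rx":0,"ry":0,"rz":0,"grip":1},{"dx":0,"dy":0,"dz":-0.46,"rx":0,"ry":0,"rz":0,"grip":1},{"dx":0,"dy":0,"dz":-0.52,"rx":0,"ry":0,"rz":0,"grip":1}]'
```

```text
clock: 7.28
eef_pos: [629.1, -255.9, 292.8]
tool_rot: [3.142, 0.0, -0.099]
force: [1.0, -0.9, -4.2]
width: 10.5
gripper_force: 59.7
clock: 7.9
eef_pos: [613.1, -58.7, 291.1]
tool_rot: [3.142, -0.0, -0.036]
force: [0.7, 0.1, -3.9]
width: 10.9
gripper_force: 59.7
clock: 8.52
eef_pos: [599.3, 138.7, 291.1]
tool_rot: [-3.141, 0.0, 0.03]
force: [0.6, 0.1, -3.9]
width: 10.7
gripper_force: 59.7
clock: 9.15
eef_pos: [597.8, 134.0, 79.4]
tool_rot: [3.139, 0.005, 0.026]
force: [0.1, -0.3, -3.1]
width: 10.6
gripper_force: 59.7
```

```bash

python3 -m creep '[{"dx":0,"dy":0,"dz":-0.06,"rx":0,"ry":0,"rz":0,"grip":1},{"dx":0,"dy":0,"dz":-0.12,"rx":0,"ry":0,"rz":0,"grip":1},{"dx":0,"dy":0,"dz":-0.15,"rx":0,"ry":0,"rz":0,"grip":1},{"dx":0,"dy":0,"dz":-0.165,"rx":0,"ry":0,"rz":0,"grip":1},{"dx":0,"dy":0,"dz":-0.168,"rx":0,"ry":0,"rz":0,"grip":1}]'
python3 -m creep '[{"dx":0,"dy":0,"dz":-0.002,"rx":0,"ry":0,"rz":0,"grip":1},{"dx":0,"dy":0,"dz":-0.004,"rx":0,"ry":0,"rz":0,"grip":1},{"dx":0,"dy":0,"dz":-0.006,"rx":0,"ry":0,"rz":0,"grip":1},{"dx":0,"dy":0,"dz":-0.006,"rx":0,"ry":0,"rz":0,"grip":1},{"dx":0,"dy":0,"dz":-0.006,"rx":0,"ry":0,"rz":0,"grip":1}]'
```

```text
clock: 9.78
eef_pos: [600.4, 135.8, 16.0]
tool_rot: [3.142, -0.001, 0.027]
force: [-0.2, -0.1, -3.3]
width: 10.6
gripper_force: 59.7
clock: 10.4
eef_pos: [600.3, 136.1, 13.9]
tool_rot: [-3.141, -0.001, 0.027]
force: [-1.2, -0.7, 3.3]
width: 10.5
gripper_force: 60.4
```

The tray rests on the mat (force reversed to +3.3 N). Releasing, lifting clear and going back to the near tray.

```bash

python3 -m creep '[{"dx":0,"dy":0,"dz":0,"rx":0,"ry":0,"rz":0,"grip":0},{"dx":0,"dy":0,"dz":0,"rx":0,"ry":0,"rz":0,"grip":0},{"dx":0,"dy":0,"dz":0,"rx":0,"ry":0,"rz":0,"grip":0},{"dx":0,"dy":0,"dz":0.05,"rx":0,"ry":0,"rz":0,"grip":0},{"dx":0,"dy":0,"dz":0.15,"rx":0,"ry":0,"rz":0,"grip":0}]'
python3 -m creep '[{"dx":0,"dy":0,"dz":0.14,"rx":0,"ry":0,"rz":0,"grip":0},{"dx":0,"dy":0,"dz":0.28,"rx":0,"ry":0,"rz":0,"grip":0},{"dx":0,"dy":0,"dz":0.42,"rx":0,"ry":0,"rz":0,"grip":0},{"dx":0,"dy":0,"dz":0.54,"rx":0,"ry":0,"rz":0,"grip":0},{"dx":-0.02,"dy":-0.05,"dz":0.54,"rx":0,"ry":0,"rz":0,"grip":0}]'
python3 -m creep '[{"dx":-0.04,"dy":-0.1,"dz":0,"rx":0,"ry":0,"rz":-0.004,"grip":0},{"dx":-0.08,"dy":-0.22,"dz":0,"rx":0,"ry":0,"rz":-0.008,"grip":0},{"dx":-0.12,"dy":-0.34,"dz":0,"rx":0,"ry":0,"rz":-0.012,"grip":0},{"dx":-0.16,"dy":-0.46,"dz":0,"rx":0,"ry":0,"rz":-0.016,"grip":0},{"dx":-0.2,"dy":-0.58,"dz":0,"rx":0,"ry":0,"rz":-0.02,"grip":0}]'
python3 -m creep '[{"dx":-0.05,"dy":-0.11,"dz":0,"rx":0,"ry":0,"rz":0,"grip":0},{"dx":-0.1,"dy":-0.22,"dz":0,"rx":0,"ry":0,"rz":0,"grip":0},{"dx":-0.157,"dy":-0.309,"dz":-0.06,"rx":0,"ry":0,"rz":0,"grip":0},{"dx":-0.157,"dy":-0.309,"dz":-0.18,"rx":0,"ry":0,"rz":0,"grip":0},{"dx":-0.157,"dy":-0.309,"dz":-0.26,"rx":0,"ry":0,"rz":0,"grip":0}]'
python3 - <<'E'
from h import *
st();im,c=shot("wrist","w6");s=st()
E
```

```text
clock: 11.02
eef_pos: [598.9, 135.7, 73.6]
tool_rot: [3.141, 0.003, 0.027]
force: [-0.0, 0.4, -0.1]
width: 42.7
gripper_force: 0.0
clock: 11.65
eef_pos: [594.5, 118.3, 295.1]
tool_rot: [-3.138, -0.011, 0.03]
force: [-0.4, -0.6, 0.5]
width: 42.7
gripper_force: 0.0
clock: 12.28
eef_pos: [510.1, -117.9, 289.4]
tool_rot: [3.141, 0.001, -0.1]
force: [0.6, 0.1, -0.3]
width: 42.7
gripper_force: 0.0
clock: 12.9
eef_pos: [446.8, -240.0, 183.9]
tool_rot: [-3.141, 0.002, -0.101]
force: [0.3, 0.8, -0.0]
width: 42.7
gripper_force: 0.0
t 12.9 tcp [ 446.8 -240.   183.9] rpy [-3.1411e+00  2.0000e-03 -1.0100e-01] F [ 0.3  0.8 -0. ] w 42.7 gf 0.0
t 12.95 tcp [ 444.8 -238.5  180.6] rpy [-3.1389  0.0081 -0.1   ] F [-1.6  0.2 -3.4] w 42.9 gf 0.0
```

View pics/w6.png

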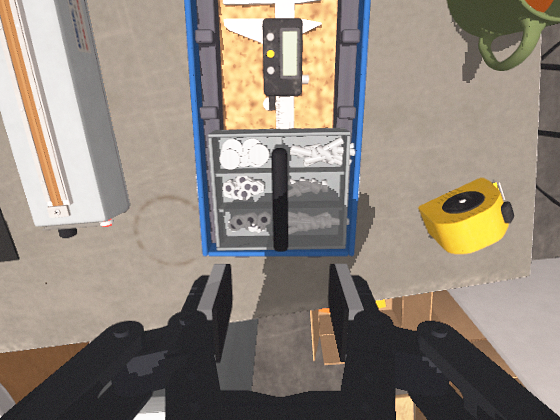

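The near bar spans (281,148)–(280,250), dark on grey. The arm was still settling, so I take a fresh measurement from a still pose.

```bash
python3 - <<'E'
from h import *
for i in range(4): im,c=shot("wrist")
st()
g=im.max(2);m=np.zeros_like(g);m[142:258,266:298]=g[142:258,266:298]<45
b=big(cv2.morphologyEx(m,cv2.MORPH_OPEN,np.ones((4,4))));print(cv2.boundingRect(b),rect(b,91,c))
cv2.imwrite("pics/w7.png",im[:,:,::-1])
E
```

```text
t 13.15 tcp [ 449.5 -240.   186.5] rpy [ 3.141e+00 -1.400e-03 -9.890e-02] F [ 0.7 -0.3  0.2] w 43.1 gf 0.0
(275, 196, 14, 57) [430.2, -238.5, 46.5, 10.3, -5.3]
```

```bash

python3 -m creep '[{"dx":0,"dy":0,"dz":-0.1,"rx":0,"ry":0,"rz":0,"grip":0},{"dx":0,"dy":0,"dz":-0.2,"rx":0,"ry":0,"rz":0,"grip":0},{"dx":0,"dy":0,"dz":-0.28,"rx":0,"ry":0,"rz":0,"grip":0},{"dx":0,"dy":0,"dz":-0.33,"rx":0,"ry":0,"rz":0,"grip":0},{"dx":0,"dy":0,"dz":-0.349,"rx":0,"ry":0,"rz":0,"grip":0.3}]'
python3 -m creep '[{"dx":0,"dy":0,"dz":0,"rx":0,"ry":0,"rz":0,"grip":0.3},{"dx":0,"dy":0,"dz":0,"rx":0,"ry":0,"rz":0,"grip":0.7},{"dx":0,"dy":0,"dz":0,"rx":0,"ry":0,"rz":0,"grip":1},{"dx":0,"dy":0,"dz":0,"rx":0,"ry":0,"rz":0,"grip":1},{"dx":0,"dy":0,"dz":0,"rx":0,"ry":0,"rz":0,"grip":1}]'
python3 -m creep '[{"dx":0,"dy":0,"dz":0,"rx":0,"ry":0,"rz":0,"grip":1},{"dx":0,"dy":0,"dz":0,"rx":0,"ry":0,"rz":0,"grip":1},{"dx":0,"dy":0,"dz":0.01,"rx":0,"ry":0,"rz":0,"grip":1},{"dx":0,"dy":0,"dz":0.02,"rx":0,"ry":0,"rz":0,"grip":1},{"dx":0,"dy":0,"dz":0.03,"rx":0,"ry":0,"rz":0,"grip":1}]'
```

```text
clock: 13.78
eef_pos: [449.9, -239.9, 46.1]
tool_rot: [3.141, -0.001, -0.098]
force: [0.0, 0.1, -0.4]
width: 30.0
gripper_force: 0.0
clock: 14.4
eef_pos: [450.2, -240.1, 47.1]
tool_rot: [3.141, -0.003, -0.098]
force: [-0.8, 0.3, 6.3]
width: 10.5
gripper_force: 59.6
clock: 15.02
eef_pos: [449.0, -239.5, 57.9]
tool_rot: [-3.142, 0.0, -0.099]
force: [0.1, 0.3, -2.7]
width: 10.6
gripper_force: 58.6
```

```bash

python3 -m creep '[{"dx":0,"dy":0,"dz":0.06,"rx":0,"ry":0,"rz":0,"grip":1},{"dx":0,"dy":0,"dz":0.18,"rx":0,"ry":0,"rz":0,"grip":1},{"dx":0,"dy":0,"dz":0.3,"rx":0,"ry":0,"rz":0,"grip":1},{"dx":0,"dy":0,"dz":0.44,"rx":0,"ry":0,"rz":0,"grip":1},{"dx":0,"dy":0,"dz":0.58,"rx":0,"ry":0,"rz":0,"grip":1}]'
python3 -m creep '[{"dx":0.0,"dy":0.06,"dz":0.0,"rx":0,"ry":0,"rz":0.002,"grip":1},{"dx":0.005,"dy":0.15,"dz":0.0,"rx":0,"ry":0,"rz":0.004,"grip":1},{"dx":0.01,"dy":0.25,"dz":0.0,"rx":0,"ry":0,"rz":0.006,"grip":1},{"dx":0.01,"dy":0.36,"dz":0.0,"rx":0,"ry":0,"rz":0.008,"grip":1},{"dx":0.01,"dy":0.47,"dz":0.0,"rx":0,"ry":0,"rz":0.01,"grip":1}]'
python3 -m creep '[{"dx":0.0,"dy":0.11,"dz":0.0,"rx":0,"ry":0,"rz":0.002,"grip":1},{"dx":0.005,"dy":0.22,"dz":0.0,"rx":0,"ry":0,"rz":0.004,"grip":1},{"dx":0.01,"dy":0.33,"dz":0.0,"rx":0,"ry":0,"rz":0.006,"grip":1},{"dx":0.012,"dy":0.42,"dz":0.0,"rx":0,"ry":0,"rz":0.008,"grip":1},{"dx":0.0125,"dy":0.464,"dz":0.0,"rx":0,"ry":0,"rz":0.01,"grip":1}]'
python3 -m creep '[{"dx":0,"dy":0,"dz":-0.06,"rx":0,"ry":0,"rz":0,"grip":1},{"dx":0,"dy":0,"dz":-0.18,"rx":0,"ry":0,"rz":0,"grip":1},{"dx":0,"dy":0,"dz":-0.32,"rx":0,"ry":0,"rz":0,"grip":1},{"dx":0,"dy":0,"dz":-0.46,"rx":0,"ry":0,"rz":0,"grip":1},{"dx":0,"dy":0,"dz":-0.57,"rx":0,"ry":0,"rz":0,"grip":1}]'
python3 -m creep '[{"dx":0,"dy":0,"dz":-0.04,"rx":0,"ry":0,"rz":0,"grip":1},{"dx":0,"dy":0,"dz":-0.08,"rx":0,"ry":0,"rz":0,"grip":1},{"dx":0,"dy":0,"dz":-0.1,"rx":0,"ry":0,"rz":0,"grip":1},{"dx":0,"dy":0,"dz":-0.11,"rx":0,"ry":0,"rz":0,"grip":1},{"dx":0,"dy":0,"dz":-0.11,"rx":0,"ry":0,"rz":0,"grip":1}]'
```

```text
clock: 15.65
eef_pos: [448.5, -239.3, 291.5]
tool_rot: [-3.141, 0.0, -0.099]
force: [0.4, -0.7, -2.7]
width: 10.5
gripper_force: 58.7
clock: 16.27
eef_pos: [452.6, -50.2, 289.7]
tool_rot: [-3.142, 0.0, -0.036]
force: [-0.2, -0.2, -1.6]
width: 10.2
gripper_force: 58.7
clock: 16.9
eef_pos: [457.5, 135.9, 289.6]
tool_rot: [-3.141, 0.001, 0.03]
force: [0.0, -0.7, -1.9]
width: 10.8
gripper_force: 58.7
clock: 17.52
eef_pos: [457.8, 132.5, 59.9]
tool_rot: [3.14, 0.001, 0.026]
force: [0.9, -0.2, -1.7]
width: 10.8
gripper_force: 58.6
clock: 18.15
eef_pos: [458.4, 133.8, 17.9]
tool_rot: [3.142, -0.0, 0.027]
force: [-0.4, 0.0, -2.3]
width: 10.8
gripper_force: 58.7
```

```bash

python3 -m creep '[{"dx":0,"dy":0,"dz":-0.004,"rx":0,"ry":0,"rz":0,"grip":1},{"dx":0,"dy":0,"dz":-0.007,"rx":0,"ry":0,"rz":0,"grip":1},{"dx":0,"dy":0,"dz":-0.01,"rx":0,"ry":0,"rz":0,"grip":1},{"dx":0,"dy":0,"dz":-0.01,"rx":0,"ry":0,"rz":0,"grip":1},{"dx":0,"dy":0,"dz":-0.01,"rx":0,"ry":0,"rz":0,"grip":1}]'
python3 -m creep '[{"dx":0,"dy":0,"dz":0,"rx":0,"ry":0,"rz":0,"grip":0},{"dx":0,"dy":0,"dz":0,"rx":0,"ry":0,"rz":0,"grip":0},{"dx":0,"dy":0,"dz":0,"rx":0,"ry":0,"rz":0,"grip":0},{"dx":0,"dy":0,"dz":0.05,"rx":0,"ry":0,"rz":0,"grip":0},{"dx":0,"dy":0,"dz":0.15,"rx":0,"ry":0,"rz":0,"grip":0}]'
python3 -m creep '[{"dx":0,"dy":0,"dz":0.14,"rx":0,"ry":0,"rz":0,"grip":0},{"dx":0,"dy":0,"dz":0.28,"rx":0,"ry":0,"rz":0,"grip":0},{"dx":0,"dy":0,"dz":0.42,"rx":0,"ry":0,"rz":0,"grip":0},{"dx":0,"dy":0,"dz":0.54,"rx":0,"ry":0,"rz":0,"grip":0},{"dx":0.02,"dy":-0.05,"dz":0.54,"rx":0,"ry":0,"rz":0,"grip":0}]'
python3 -m creep '[{"dx":0.02,"dy":-0.1,"dz":0,"rx":0,"ry":0,"rz":-0.004,"grip":0},{"dx":0.04,"dy":-0.22,"dz":0,"rx":0,"ry":0,"rz":-0.008,"grip":0},{"dx":0.06,"dy":-0.34,"dz":0,"rx":0,"ry":0,"rz":-0.012,"grip":0},{"dx":0.08,"dy":-0.46,"dz":0,"rx":0,"ry":0,"rz":-0.016,"grip":0},{"dx":0.1,"dy":-0.58,"dz":0,"rx":0,"ry":0,"rz":-0.02,"grip":0}]'
python3 -m creep '[{"dx":0.04,"dy":-0.12,"dz":0,"rx":0,"ry":0,"rz":0,"grip":0},{"dx":0.08,"dy":-0.23,"dz":0,"rx":0,"ry":0,"rz":0,"grip":0},{"dx":0.08,"dy":-0.324,"dz":-0.06,"rx":0,"ry":0,"rz":0,"grip":0},{"dx":0.08,"dy":-0.324,"dz":-0.16,"rx":0,"ry":0,"rz":0,"grip":0},{"dx":0.08,"dy":-0.324,"dz":-0.16,"rx":0,"ry":0,"rz":0,"grip":0}]'
python3 - <<'E'
from h import *
for i in range(5): im,c=shot("wrist","w8")
st()
E
```

```text
clock: 18.77
eef_pos: [458.3, 134.1, 14.0]
tool_rot: [-3.141, -0.0, 0.027]
force: [-1.9, -0.7, 5.0]
width: 10.4
gripper_force: 59.6
clock: 19.4
eef_pos: [456.9, 133.6, 73.2]
tool_rot: [3.14, 0.003, 0.027]
force: [0.9, 0.1, -0.2]
width: 42.1
gripper_force: 0.0
clock: 20.02
eef_pos: [468.1, 116.1, 293.6]
tool_rot: [-3.139, -0.008, 0.03]
force: [-0.4, 0.2, -0.4]
width: 42.7
gripper_force: 0.0
clock: 20.65
eef_pos: [506.0, -119.4, 289.6]
tool_rot: [-3.141, 0.0, -0.099]
force: [1.0, 0.7, 0.4]
width: 42.7
gripper_force: 0.0
clock: 21.28
eef_pos: [535.6, -246.7, 222.7]
tool_rot: [-3.139, 0.007, -0.099]
force: [-1.1, 0.8, 0.2]
width: 42.9
gripper_force: 0.0
t 21.52 tcp [ 539.4 -247.4  227.5] rpy [ 3.1409e+00 -3.1000e-03 -9.7500e-02] F [-0.1  0.5  0.2] w 42.7 gf 0.0
```

View pics/w8.png

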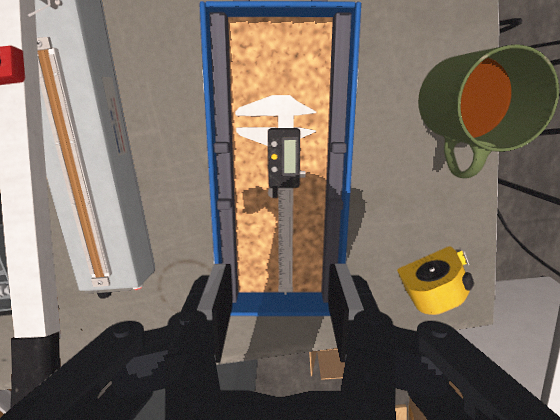

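The case is open: jaws at rows 95–138, black head about (269–300, 128–187), beam down column 285 to row 290. Nothing was disturbed. Measuring the head and beam now.

```bash
python3 - <<'E'
from h import *
im=cv2.imread("pics/w8.png");c=get_calibration("wrist");st()
g=im.max(2);m=np.zeros_like(g);m[118:196,260:310]=g[118:196,260:310]<70
m=cv2.morphologyEx(m,cv2.MORPH_CLOSE,np.ones((15,15)));m=cv2.morphologyEx(m,cv2.MORPH_OPEN,np.ones((13,13)))
b=big(m);print(cv2.boundingRect(b),rect(b,29,c))
print("head corners",cast([(268.5,128),(300,128),(300,187),(271,187)],29,c).round(1).tolist())
print("beam",cast([(286,292),(286,115)],19,c).round(1).tolist(),"jaw tip",cast([(286,95)],19,c))
print("case",cast([(202,3),(360,4),(346,294),(219,294)],55,c).round(1).tolist())
cv2.imwrite("pics/w8c.png",cv2.resize(im[85:300,220:350],None,fx=2.7,fy=2.7,interpolation=2))
E
```

```text
t 21.52 tcp [ 539.4 -247.4  227.5] rpy [ 3.1409e+00 -3.1000e-03 -9.7500e-02] F [-0.1  0.5  0.2] w 42.7 gf 0.0
(268, 129, 29, 59) [553.9, -250.4, 60.2, 28.8, -4.8]
head corners [[586.0, -240.1], [582.9, -271.4], [522.3, -266.4], [525.3, -236.2]]
beam [[392.8, -239.8], [596.2, -258.8]] jaw tip [[ 615.58968015 -260.57395348]]
case [[698.1, -196.2], [684.3, -329.5], [405.6, -305.5], [419.1, -169.1]]
```

View pics/w8c.png

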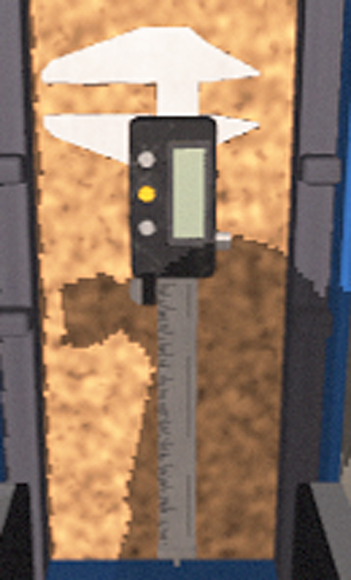

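The enlarged crop shows a small lock knob on the head's right at zoomed (222,240), y≈39, and the jaws beside the head only above y≈70. Gripping at y≈57 clears both. Descending with a 50 mm opening, first to a check height.

```bash

python3 -m creep '[{"dx":0.02,"dy":-0.007,"dz":-0.1,"rx":0,"ry":0,"rz":0,"grip":-0.17},{"dx":0.0405,"dy":-0.015,"dz":-0.22,"rx":0,"ry":0,"rz":0,"grip":-0.17},{"dx":0.0405,"dy":-0.015,"dz":-0.34,"rx":0,"ry":0,"rz":0,"grip":-0.17},{"dx":0.0405,"dy":-0.015,"dz":-0.46,"rx":0,"ry":0,"rz":0,"grip":-0.17},{"dx":0.0405,"dy":-0.015,"dz":-0.52,"rx":0,"ry":0,"rz":0,"grip":-0.17}]'
python3 -m creep '[{"dx":0,"dy":0,"dz":0,"rx":0,"ry":0,"rz":0,"grip":-0.17},{"dx":0,"dy":0,"dz":-0.01,"rx":0,"ry":0,"rz":0,"grip":-0.17},{"dx":0,"dy":0,"dz":-0.03,"rx":0,"ry":0,"rz":0,"grip":-0.17},{"dx":0,"dy":0,"dz":-0.05,"rx":0,"ry":0,"rz":0,"grip":-0.17},{"dx":0,"dy":0,"dz":-0.05,"rx":0,"ry":0,"rz":0,"grip":-0.17}]'
python3 - <<'E'
from h import *
for i in range(3): im,c=shot("wrist","w9")
st()
cv2.imwrite("pics/w9c.png",cv2.convertScaleAbs(cv2.resize(im[130:420,130:430,::-1],None,fx=2,fy=2,interpolation=2),alpha=1.5))
E
```

```text
clock: 22.15
eef_pos: [554.2, -252.8, 16.3]
tool_rot: [-3.141, 0.001, -0.098]
force: [-0.8, -0.1, 0.0]
width: 50.0
gripper_force: 0.0
clock: 22.78
eef_pos: [553.9, -253.4, -2.8]
tool_rot: [-3.141, 0.001, -0.099]
force: [-0.6, -1.2, -1.2]
width: 49.9
gripper_force: 0.0
t 22.93 tcp [ 554.5 -253.7   -2.2] rpy [ 3.1415e+00 -3.0000e-04 -9.8700e-02] F [ 0.5 -0.3  0.5] w 49.8 gf 0.0
```

View pics/w9c.png

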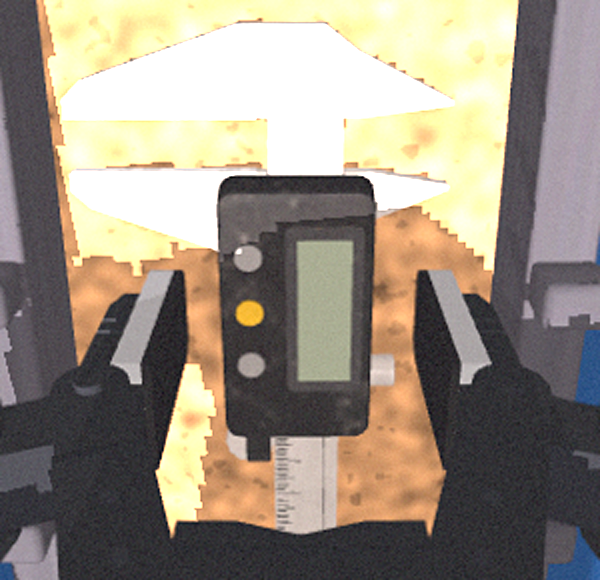

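The head (columns 220–373) is centred between the pads (186 and 414), the knob at (382,370) is behind them and the jaws ahead. Down 2 mm more, then close.

```bash

python3 -m creep '[{"dx":0,"dy":0,"dz":-0.005,"rx":0,"ry":0,"rz":0,"grip":-0.17},{"dx":0,"dy":0,"dz":-0.005,"rx":0,"ry":0,"rz":0,"grip":0.1},{"dx":0,"dy":0,"dz":-0.005,"rx":0,"ry":0,"rz":0,"grip":0.4},{"dx":0,"dy":0,"dz":-0.005,"rx":0,"ry":0,"rz":0,"grip":1},{"dx":0,"dy":0,"dz":-0.005,"rx":0,"ry":0,"rz":0,"grip":1}]'
python3 -m creep '[{"dx":0,"dy":0,"dz":0,"rx":0,"ry":0,"rz":0,"grip":1},{"dx":0,"dy":0,"dz":0,"rx":0,"ry":0,"rz":0,"grip":1},{"dx":0,"dy":0,"dz":0.01,"rx":0,"ry":0,"rz":0,"grip":1},{"dx":0,"dy":0,"dz":0.03,"rx":0,"ry":0,"rz":0,"grip":1},{"dx":0,"dy":0,"dz":0.05,"rx":0,"ry":0,"rz":0,"grip":1}]'
python3 - <<'E'
from h import *
for i in range(3): im,c=shot("wrist","w10")
st()
cv2.imwrite("pics/w10c.png",cv2.convertScaleAbs(cv2.resize(im[130:420,130:430,::-1],None,fx=2,fy=2,interpolation=2),alpha=1.5))
E
```

```text
clock: 23.55
eef_pos: [554.5, -253.6, -4.0]
tool_rot: [3.142, -0.0, -0.099]
force: [-1.2, -0.1, 4.4]
width: 31.9
gripper_force: 60.1
clock: 24.18
eef_pos: [554.3, -253.6, 16.0]
tool_rot: [-3.142, 0.0, -0.099]
force: [0.3, -0.6, -1.7]
width: 31.8
gripper_force: 59.6
t 24.32 tcp [ 554.9 -253.8   16.4] rpy [ 3.1412e+00 -1.3000e-03 -9.8600e-02] F [ 0.2 -0.1 -1.2] w 32.2 gf 59.6
```

View pics/w10c.png

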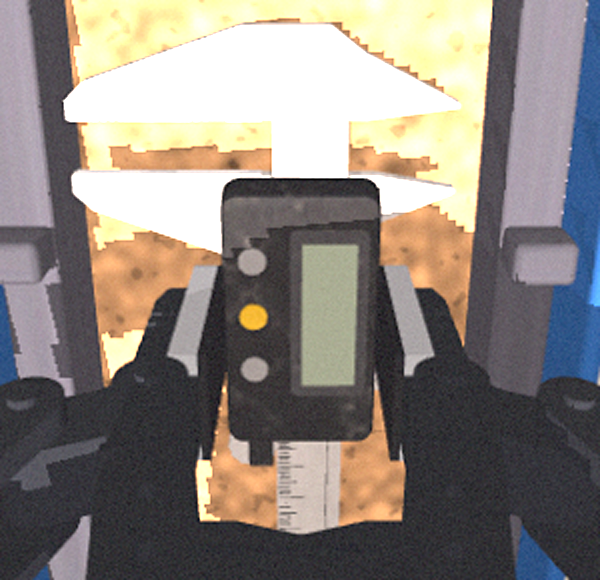

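The caliper is held (width 32 mm, about 1.5 N hanging, head level in the picture). I've reached the picture limit, in fact one over, so from here I measure numerically only. First the mailer, from the unobstructed first top picture, while lifting the caliper clear.

```bash

python3 -m creep '[{"dx":0,"dy":0,"dz":0.06,"rx":0,"ry":0,"rz":0,"grip":1},{"dx":0,"dy":0,"dz":0.18,"rx":0,"ry":0,"rz":0,"grip":1},{"dx":0,"dy":0,"dz":0.32,"rx":0,"ry":0,"rz":0,"grip":1},{"dx":0,"dy":0,"dz":0.46,"rx":0,"ry":0,"rz":0,"grip":1},{"dx":0,"dy":0,"dz":0.6,"rx":0,"ry":0,"rz":0,"grip":1}]'
python3 - <<'E'
from h import *
im=cv2.imread("pics/top0.png");c=get_calibration("top")
hsv=cv2.cvtColor(im,cv2.COLOR_BGR2HSV)
o=((hsv[...,0]<22)&(hsv[...,1]>80)&(im.max(2)>80))
L=[];R=[]
for r in range(185,268):
    x=np.flatnonzero(o[r,122:192])+122
    a=x[x<150];b=x[x>160]
    if len(a):L.append((a.min(),r))
    if len(b):R.append((b.max()+1,r))
T=[];B=[]
for x in range(142,176):
    y=np.flatnonzero(o[168:186,x]);  T+= [(x,y.min()+168)] if len(y) else []
    y=np.flatnonzero(o[265:285,x]);  B+= [(x,y.max()+266)] if len(y) else []
for n,P,z in(("L",L,26),("R",R,26),("R0",R,0),("T",T,26),("B",B,26)):
    p=cast(P,z,c);v=cv2.fitLine(np.float32(p),cv2.DIST_HUBER,0,.01,.01).ravel()
    print(n,len(P),"dir",np.degrees(np.arctan2(v[1],v[0])).round(2),"pt",v[2:].round(1))
E
```

```text
clock: 24.95
eef_pos: [553.9, -253.4, 257.4]
tool_rot: [-3.141, 0.0, -0.099]
force: [0.5, -0.9, -1.7]
width: 32.0
gripper_force: 59.9
L 83 dir -2.64 pt [470.3 422.7]
R 83 dir -2.51 pt [469.1 276.7]
R0 83 dir -2.51 pt [470.  284.1]
T 34 dir 87.76 pt [619.9 354.3]
B 34 dir 87.24 pt [318.8 335. ]
```

```bash

python3 -m creep '[{"dx":-0.005,"dy":0.05,"dz":0.05,"rx":0,"ry":0,"rz":0.001,"grip":1},{"dx":-0.01,"dy":0.14,"dz":0.05,"rx":0,"ry":0,"rz":0.002,"grip":1},{"dx":-0.02,"dy":0.25,"dz":0.05,"rx":0,"ry":0,"rz":0.003,"grip":1},{"dx":-0.03,"dy":0.36,"dz":0.05,"rx":0,"ry":0,"rz":0.004,"grip":1},{"dx":-0.04,"dy":0.47,"dz":0.05,"rx":0,"ry":0,"rz":0.0045,"grip":1}]'
python3 -m creep '[{"dx":-0.01,"dy":0.11,"dz":0,"rx":0,"ry":0,"rz":0.001,"grip":1},{"dx":-0.02,"dy":0.22,"dz":0,"rx":0,"ry":0,"rz":0.002,"grip":1},{"dx":-0.03,"dy":0.33,"dz":0,"rx":0,"ry":0,"rz":0.003,"grip":1},{"dx":-0.04,"dy":0.43,"dz":0,"rx":0,"ry":0,"rz":0.004,"grip":1},{"dx":-0.05,"dy":0.5,"dz":0,"rx":0,"ry":0,"rz":0.004,"grip":1}]'
python3 - <<'E'
from h import *
for i in range(4): rgb,c=shot("wrist","w11")
st();im=rgb[:,:,::-1]
hsv=cv2.cvtColor(np.ascontiguousarray(im),cv2.COLOR_BGR2HSV)
o=((hsv[...,0]<22)&(hsv[...,1]>80)&(im.max(2)>80)).astype(np.uint8)
# windows predicted from the top-view estimate
T=np.linalg.inv(c["world_from_camera"]);rv=cv2.Rodrigues(T[:3,:3])[0]
a=np.radians(-2.6);Rm=np.array([[np.cos(a),-np.sin(a)],[np.sin(a),np.cos(a)]])
def proj(p,z): 
    w=(Rm@np.float64(p).T).T+[469.8,353.3]
    return cv2.projectPoints(np.c_[w,np.full(len(w),z)],rv,T[:3,3],c["mtx"],np.float64(c["distortion"]))[0].reshape(-1,2)
print(proj([(150,70),(150,-70),(-150,-70),(-150,70)],26.).round(0).tolist())
E={}
for n,s in dict(T=[(150,t) for t in range(-60,61,5)],L=[(t,70) for t in range(-60,141,5)],R=[(t,-70) for t in range(-60,141,5)]).items():
    d={"T":(1,0),"L":(0,1),"R":(0,-1)}[n];P=[]
    for q in s:
        line=[tuple(np.add(q,np.multiply(d,k))) for k in np.arange(14,-14,-.5)]
        uv=proj(line,26.)
        for k,(u,v) in zip(np.arange(14,-14,-.5),uv):
            if 0<=u<559 and 0<=v<419 and o[int(round(v)),int(round(u))]: P.append(k);break
    print(n,len(P),np.median(P) if P else None,np.round(P[::6],1))
E
```

```text
clock: 25.58
eef_pos: [536.7, -62.8, 274.3]
tool_rot: [-3.141, 0.003, -0.069]
force: [1.2, 0.2, -1.9]
width: 32.1
gripper_force: 60.0
clock: 26.2
eef_pos: [516.1, 137.5, 274.2]
tool_rot: [-3.141, 0.003, -0.042]
force: [0.3, -0.8, -1.4]
width: 31.7
gripper_force: 60.0
t 26.4 tcp [517.  134.9 274.6] rpy [ 3.1405e+00  2.4000e-03 -4.3100e-02] F [ 0.3 -0.8 -2.4] w 31.8 gf 60.0
[[25.0, 79.0], [149.0, 77.0], [173.0, 313.0], [72.0, 311.0]]
T 25 2.0 [2.  2.  1.5 2.  2.5]
L 41 -0.5 [ 0.5  0.  -1.  -0.5 -0.5 -0.5 -0.5]
R 41 8.5 [8.5 9.  8.  2.5 8.5 8.  8.5]
```

The wrist camera agrees to 2 mm with the top-view mailer pose (centre ≈ 471, 353, yaw −2.6°). Carrying over and lowering.

```bash

python3 -m creep '[{"dx":0,"dy":0.08,"dz":0,"rx":0,"ry":0,"rz":0,"grip":1},{"dx":0,"dy":0.2,"dz":0,"rx":0,"ry":0,"rz":0,"grip":1},{"dx":0.005,"dy":0.33,"dz":0,"rx":0,"ry":0,"rz":0,"grip":1},{"dx":0.005,"dy":0.45,"dz":0,"rx":0,"ry":0,"rz":0,"grip":1},{"dx":0.005,"dy":0.52,"dz":0,"rx":0,"ry":0,"rz":0,"grip":1}]'
python3 -m creep '[{"dx":0,"dy":0,"dz":-0.06,"rx":0,"ry":0,"rz":0,"grip":1},{"dx":0,"dy":0,"dz":-0.2,"rx":0,"ry":0,"rz":0,"grip":1},{"dx":0,"dy":0,"dz":-0.34,"rx":0,"ry":0,"rz":0,"grip":1},{"dx":0,"dy":0,"dz":-0.48,"rx":0,"ry":0,"rz":0,"grip":1},{"dx":0,"dy":0,"dz":-0.55,"rx":0,"ry":0,"rz":0,"grip":1}]'
python3 -m creep '[{"dx":0,"dy":0,"dz":-0.03,"rx":0,"ry":0,"rz":0,"grip":1},{"dx":0,"dy":0,"dz":-0.06,"rx":0,"ry":0,"rz":0,"grip":1},{"dx":0,"dy":0,"dz":-0.08,"rx":0,"ry":0,"rz":0,"grip":1},{"dx":0,"dy":0,"dz":-0.08,"rx":0,"ry":0,"rz":0,"grip":1},{"dx":0,"dy":0,"dz":-0.08,"rx":0,"ry":0,"rz":0,"grip":1}]'
```

```text
clock: 27.02
eef_pos: [519.7, 343.8, 274.7]
tool_rot: [3.141, 0.001, -0.044]
force: [0.5, -0.8, -1.4]
width: 32.2
gripper_force: 60.0
clock: 27.65
eef_pos: [518.7, 339.0, 51.8]
tool_rot: [3.137, 0.004, -0.047]
force: [0.4, -0.2, -2.1]
width: 31.7
gripper_force: 60.0
clock: 28.28
eef_pos: [520.9, 342.8, 24.5]
tool_rot: [-3.141, -0.001, -0.045]
force: [-0.8, -0.2, -1.5]
width: 32.0
gripper_force: 60.0
```

```bash

python3 -m creep '[{"dx":-0.004,"dy":0,"dz":-0.02,"rx":0,"ry":0,"rz":0,"grip":1},{"dx":-0.004,"dy":0,"dz":-0.04,"rx":0,"ry":0,"rz":0,"grip":1},{"dx":-0.004,"dy":0,"dz":-0.055,"rx":0,"ry":0,"rz":0,"grip":1},{"dx":-0.004,"dy":0,"dz":-0.065,"rx":0,"ry":0,"rz":0,"grip":1},{"dx":-0.004,"dy":0,"dz":-0.07,"rx":0,"ry":0,"rz":0,"grip":1}]'
python3 -m creep '[{"dx":0,"dy":0,"dz":-0.002,"rx":0,"ry":0,"rz":0,"grip":1},{"dx":0,"dy":0,"dz":-0.004,"rx":0,"ry":0,"rz":0,"grip":1},{"dx":0,"dy":0,"dz":-0.006,"rx":0,"ry":0,"rz":0,"grip":1},{"dx":0,"dy":0,"dz":-0.006,"rx":0,"ry":0,"rz":0,"grip":1},{"dx":0,"dy":0,"dz":-0.006,"rx":0,"ry":0,"rz":0,"grip":1}]'
```

```text
clock: 28.9
eef_pos: [518.6, 342.3, -4.7]
tool_rot: [3.141, 0.0, -0.045]
force: [0.2, -1.0, -1.3]
width: 32.1
gripper_force: 60.0
clock: 29.52
eef_pos: [519.0, 342.5, -5.9]
tool_rot: [-3.141, -0.001, -0.045]
force: [-1.4, -1.1, 5.9]
width: 32.1
gripper_force: 60.8
```

Contact at −5.9, exactly the expected floor height. Releasing, rising slowly, and checking numerically where the caliper lies.

```bash

python3 -m creep '[{"dx":0,"dy":0,"dz":0,"rx":0,"ry":0,"rz":0,"grip":0.1},{"dx":0,"dy":0,"dz":0,"rx":0,"ry":0,"rz":0,"grip":-0.1},{"dx":0,"dy":0,"dz":0,"rx":0,"ry":0,"rz":0,"grip":-0.1},{"dx":0,"dy":0,"dz":0.03,"rx":0,"ry":0,"rz":0,"grip":-0.1},{"dx":0,"dy":0,"dz":0.1,"rx":0,"ry":0,"rz":0,"grip":-0.1}]'
python3 -m creep '[{"dx":0,"dy":0,"dz":0.12,"rx":0,"ry":0,"rz":0,"grip":0},{"dx":0,"dy":0,"dz":0.26,"rx":0,"ry":0,"rz":0,"grip":0},{"dx":0,"dy":0,"dz":0.4,"rx":0,"ry":0,"rz":0,"grip":0},{"dx":-0.06,"dy":0,"dz":0.52,"rx":0,"ry":0,"rz":0,"grip":0},{"dx":-0.12,"dy":0,"dz":0.55,"rx":0,"ry":0,"rz":0,"grip":0}]'
python3 - <<'E'
from h import *
for i in range(4): rgb,c=shot("wrist","w12")
st();im=np.ascontiguousarray(rgb[:,:,::-1]);hsv=cv2.cvtColor(im,cv2.COLOR_BGR2HSV)
T=np.linalg.inv(c["world_from_camera"]);rv=cv2.Rodrigues(T[:3,:3])[0]
a=np.radians(-2.6);Rm=np.array([[np.cos(a),-np.sin(a)],[np.sin(a),np.cos(a)]])
box=lambda px,z:(cast(px,z,c)-[471,353])@Rm
# steel (jaws, beam): bright & grey, inside the cut-out
s=((im.min(2)>120)&(hsv[...,1]<40)).astype(np.uint8)
yy,xx=np.nonzero(s);p=box(np.c_[xx,yy],17.);k=(abs(p[:,0])<122)&(p[:,1]>-58)&(p[:,1]<54)
p=p[k];print("bright n",len(p),"x",np.percentile(p[:,0],[1,50,99]).round(1),"y",np.percentile(p[:,1],[1,50,99]).round(1))
j=p[p[:,0]>70];print("jaws x",j[:,0].min().round(1),j[:,0].max().round(1),"y",j[:,1].min().round(1),j[:,1].max().round(1))
bm=p[p[:,0]<0]; 
for lo in(-110,-80,-50): 
    q=bm[(bm[:,0]>lo)&(bm[:,0]<lo+30)];print(lo,len(q),np.percentile(q[:,1],[5,50,95]).round(1) if len(q) else "")
# LCD: greenish grey
l=((hsv[...,0]>30)&(hsv[...,0]<70)&(hsv[...,1]>25)&(im.max(2)>90)).astype(np.uint8)
b=big(l);print("lcd",box([b.mean(0)],27.).round(1),cv2.contourArea(b))
E
```

```text
clock: 30.15
eef_pos: [517.9, 341.9, 33.2]
tool_rot: [3.14, 0.002, -0.045]
force: [0.6, 1.4, 0.3]
width: 47.4
gripper_force: 0.0
clock: 30.78
eef_pos: [471.9, 343.6, 257.9]
tool_rot: [-3.136, -0.006, -0.046]
force: [-0.3, -0.1, -0.5]
width: 42.7
gripper_force: 0.0
t 30.98 tcp [471.  342.3 253.9] rpy [-3.1411e+00 -1.3000e-03 -4.4800e-02] F [-0.1  0.8  0.2] w 42.9 gf 0.0
bright n 7297 x [-119.7  -13.   107.7] y [-52.5  14.7  53.2]
jaws x 70.1 110.7 y -41.4 41.6
-110 1083 [-14.3  23.8  51. ]
-80 1067 [-14.   26.7  51.3]
-50 815 [-15.   34.9  52.1]
lcd [[ 47.1 -13.1]] 272.0
```

The caliper lies as planned: jaws reach box x=110.7 (expected 111.5) and y −41.4…+41.6 (expected ±41), and the display faces up. Now fetching the screw tray.

```bash

python3 -m creep '[{"dx":0,"dy":-0.1,"dz":0,"rx":0,"ry":0,"rz":0.003,"grip":0},{"dx":-0.01,"dy":-0.22,"dz":0,"rx":0,"ry":0,"rz":0.006,"grip":0},{"dx":-0.02,"dy":-0.34,"dz":0,"rx":0,"ry":0,"rz":0.009,"grip":0},{"dx":-0.032,"dy":-0.45,"dz":0,"rx":0,"ry":0,"rz":0.0114,"grip":0},{"dx":-0.032,"dy":-0.5205,"dz":0,"rx":0,"ry":0,"rz":0.0114,"grip":0}]'
python3 -m creep '[{"dx":0,"dy":0,"dz":-0.1,"rx":0,"ry":0,"rz":0,"grip":0},{"dx":0,"dy":0,"dz":-0.22,"rx":0,"ry":0,"rz":0,"grip":0},{"dx":0,"dy":0,"dz":-0.34,"rx":0,"ry":0,"rz":0,"grip":0},{"dx":0,"dy":0,"dz":-0.4,"rx":0,"ry":0,"rz":0,"grip":0},{"dx":0,"dy":0,"dz":-0.4,"rx":0,"ry":0,"rz":0,"grip":0}]'
python3 -m creep '[{"dx":0,"dy":0,"dz":-0.0,"rx":0,"ry":0,"rz":0,"grip":0},{"dx":0,"dy":0,"dz":0,"rx":0,"ry":0,"rz":0,"grip":0},{"dx":0,"dy":0,"dz":0,"rx":0,"ry":0,"rz":0,"grip":0},{"dx":0,"dy":0,"dz":0,"rx":0,"ry":0,"rz":0,"grip":0},{"dx":0,"dy":0,"dz":0,"rx":0,"ry":0,"rz":0,"grip":0}]'
```

```text
clock: 31.6
eef_pos: [458.0, 130.8, 252.4]
tool_rot: [3.14, 0.002, 0.023]
force: [-0.5, 0.2, 0.1]
width: 42.8
gripper_force: 0.0
clock: 32.22
eef_pos: [456.8, 132.9, 91.0]
tool_rot: [3.139, 0.005, 0.025]
force: [-1.1, 0.2, 0.9]
width: 42.4
gripper_force: 0.0
clock: 32.85
eef_pos: [458.1, 134.2, 93.5]
tool_rot: [-3.142, -0.0, 0.026]
force: [-0.2, 0.3, 0.1]
width: 43.1
gripper_force: 0.0
```

Right on the recorded pose. Down, grip, lift.

```bash

python3 -m creep '[{"dx":0,"dy":0,"dz":-0.06,"rx":0,"ry":0,"rz":0,"grip":0},{"dx":0,"dy":0,"dz":-0.12,"rx":0,"ry":0,"rz":0,"grip":0},{"dx":0,"dy":0,"dz":-0.17,"rx":0,"ry":0,"rz":0,"grip":0},{"dx":0,"dy":0,"dz":-0.199,"rx":0,"ry":0,"rz":0,"grip":0.3},{"dx":0,"dy":0,"dz":-0.199,"rx":0,"ry":0,"rz":0,"grip":0.3}]'
python3 -m creep '[{"dx":0,"dy":0,"dz":0,"rx":0,"ry":0,"rz":0,"grip":0.7},{"dx":0,"dy":0,"dz":0,"rx":0,"ry":0,"rz":0,"grip":1},{"dx":0,"dy":0,"dz":0,"rx":0,"ry":0,"rz":0,"grip":1},{"dx":0,"dy":0,"dz":0,"rx":0,"ry":0,"rz":0,"grip":1},{"dx":0,"dy":0,"dz":0,"rx":0,"ry":0,"rz":0,"grip":1}]'
python3 -m creep '[{"dx":0,"dy":0,"dz":0.02,"rx":0,"ry":0,"rz":0,"grip":1},{"dx":0,"dy":0,"dz":0.08,"rx":0,"ry":0,"rz":0,"grip":1},{"dx":0,"dy":0,"dz":0.2,"rx":0,"ry":0,"rz":0,"grip":1},{"dx":0,"dy":0,"dz":0.33,"rx":0,"ry":0,"rz":0,"grip":1},{"dx":0,"dy":0,"dz":0.46,"rx":0,"ry":0,"rz":0,"grip":1}]'
```

```text
clock: 33.48
eef_pos: [457.5, 134.1, 13.2]
tool_rot: [3.141, 0.001, 0.026]
force: [-0.4, 0.2, -0.6]
width: 29.9
gripper_force: 0.0
clock: 34.1
eef_pos: [458.5, 134.3, 14.4]
tool_rot: [-3.141, -0.001, 0.026]
force: [-0.4, -0.6, 7.6]
width: 11.1
gripper_force: 60.0
clock: 34.72
eef_pos: [457.3, 134.0, 199.5]
tool_rot: [3.141, 0.001, 0.026]
force: [1.7, 0.2, -2.1]
width: 10.6
gripper_force: 58.9
```

```bash

python3 -m creep '[{"dx":0,"dy":0,"dz":0.12,"rx":0,"ry":0,"rz":0,"grip":1},{"dx":0,"dy":-0.05,"dz":0.226,"rx":0,"ry":0,"rz":-0.002,"grip":1},{"dx":-0.005,"dy":-0.15,"dz":0.226,"rx":0,"ry":0,"rz":-0.005,"grip":1},{"dx":-0.01,"dy":-0.25,"dz":0.226,"rx":0,"ry":0,"rz":-0.008,"grip":1},{"dx":-0.01,"dy":-0.35,"dz":0.226,"rx":0,"ry":0,"rz":-0.011,"grip":1}]'
python3 -m creep '[{"dx":0,"dy":-0.11,"dz":0,"rx":0,"ry":0,"rz":-0.002,"grip":1},{"dx":-0.003,"dy":-0.22,"dz":0,"rx":0,"ry":0,"rz":-0.004,"grip":1},{"dx":-0.006,"dy":-0.35,"dz":0,"rx":0,"ry":0,"rz":-0.006,"grip":1},{"dx":-0.0095,"dy":-0.48,"dz":0,"rx":0,"ry":0,"rz":-0.0088,"grip":1},{"dx":-0.0095,"dy":-0.585,"dz":0,"rx":0,"ry":0,"rz":-0.0088,"grip":1}]'
python3 -m creep '[{"dx":0,"dy":0,"dz":-0.06,"rx":0,"ry":0,"rz":0,"grip":1},{"dx":0,"dy":0,"dz":-0.19,"rx":0,"ry":0,"rz":0,"grip":1},{"dx":0,"dy":0,"dz":-0.33,"rx":0,"ry":0,"rz":0,"grip":1},{"dx":0,"dy":0,"dz":-0.45,"rx":0,"ry":0,"rz":0,"grip":1},{"dx":0,"dy":0,"dz":-0.5,"rx":0,"ry":0,"rz":0,"grip":1}]'
python3 -m creep '[{"dx":0,"dy":0,"dz":-0.0,"rx":0,"ry":0,"rz":0,"grip":1},{"dx":0,"dy":0,"dz":0,"rx":0,"ry":0,"rz":0,"grip":1},{"dx":0,"dy":0,"dz":0,"rx":0,"ry":0,"rz":0,"grip":1},{"dx":0,"dy":0,"dz":0,"rx":0,"ry":0,"rz":0,"grip":1},{"dx":0,"dy":0,"dz":0,"rx":0,"ry":0,"rz":0,"grip":1}]'
```

```text
clock: 35.35
eef_pos: [452.9, -7.0, 288.3]
tool_rot: [-3.142, 0.0, -0.043]
force: [0.2, 0.6, -1.5]
width: 10.7
gripper_force: 58.9
clock: 35.98
eef_pos: [449.0, -241.7, 288.1]
tool_rot: [-3.142, 0.001, -0.1]
force: [0.0, 0.0, -2.1]
width: 10.7
gripper_force: 58.9
clock: 36.6
eef_pos: [447.9, -238.5, 85.5]
tool_rot: [-3.139, 0.005, -0.098]
force: [0.6, -0.3, -1.5]
width: 10.6
gripper_force: 58.9
clock: 37.22
eef_pos: [450.4, -239.9, 88.6]
tool_rot: [3.141, -0.001, -0.098]
force: [0.1, 0.0, -0.9]
width: 10.7
gripper_force: 58.9
```

```bash

python3 -m creep '[{"dx":-0.002,"dy":0,"dz":-0.03,"rx":0,"ry":0,"rz":0,"grip":1},{"dx":-0.002,"dy":0,"dz":-0.06,"rx":0,"ry":0,"rz":0,"grip":1},{"dx":-0.002,"dy":0,"dz":-0.08,"rx":0,"ry":0,"rz":0,"grip":1},{"dx":-0.002,"dy":0,"dz":-0.09,"rx":0,"ry":0,"rz":0,"grip":1},{"dx":-0.002,"dy":0,"dz":-0.098,"rx":0,"ry":0,"rz":0,"grip":1}]'
python3 -m creep '[{"dx":0,"dy":0,"dz":-0.003,"rx":0,"ry":0,"rz":0,"grip":1},{"dx":0,"dy":0,"dz":-0.006,"rx":0,"ry":0,"rz":0,"grip":1},{"dx":0,"dy":0,"dz":-0.006,"rx":0,"ry":0,"rz":0,"grip":1},{"dx":0,"dy":0,"dz":-0.006,"rx":0,"ry":0,"rz":0,"grip":1},{"dx":0,"dy":0,"dz":-0.006,"rx":0,"ry":0,"rz":0,"grip":1}]'
```

```text
clock: 37.85
eef_pos: [449.3, -239.8, 48.5]
tool_rot: [-3.142, 0.0, -0.098]
force: [-1.0, -0.5, -0.9]
width: 10.9
gripper_force: 59.0
clock: 38.48
eef_pos: [449.5, -239.9, 47.4]
tool_rot: [3.141, -0.001, -0.098]
force: [-1.5, 0.8, 5.0]
width: 10.9
gripper_force: 59.9
```

Seated at 47.4, the same height it came from. Releasing and fetching the bearing tray.

```bash

python3 -m creep '[{"dx":0,"dy":0,"dz":0,"rx":0,"ry":0,"rz":0,"grip":0},{"dx":0,"dy":0,"dz":0,"rx":0,"ry":0,"rz":0,"grip":0},{"dx":0,"dy":0,"dz":0,"rx":0,"ry":0,"rz":0,"grip":0},{"dx":0,"dy":0,"dz":0.05,"rx":0,"ry":0,"rz":0,"grip":0},{"dx":0,"dy":0,"dz":0.15,"rx":0,"ry":0,"rz":0,"grip":0}]'
python3 -m creep '[{"dx":0,"dy":0,"dz":0.14,"rx":0,"ry":0,"rz":0,"grip":0},{"dx":0,"dy":0,"dz":0.28,"rx":0,"ry":0,"rz":0,"grip":0},{"dx":0,"dy":0,"dz":0.4,"rx":0,"ry":0,"rz":0,"grip":0},{"dx":0,"dy":0,"dz":0.456,"rx":0,"ry":0,"rz":0,"grip":0},{"dx":0.02,"dy":0.05,"dz":0.456,"rx":0,"ry":0,"rz":0,"grip":0}]'
python3 -m creep '[{"dx":0.04,"dy":0.1,"dz":0,"rx":0,"ry":0,"rz":0.004,"grip":0},{"dx":0.08,"dy":0.22,"dz":0,"rx":0,"ry":0,"rz":0.008,"grip":0},{"dx":0.12,"dy":0.34,"dz":0,"rx":0,"ry":0,"rz":0.012,"grip":0},{"dx":0.16,"dy":0.46,"dz":0,"rx":0,"ry":0,"rz":0.016,"grip":0},{"dx":0.2,"dy":0.58,"dz":0,"rx":0,"ry":0,"rz":0.0199,"grip":0}]'
python3 -m creep '[{"dx":0.05,"dy":0.11,"dz":0,"rx":0,"ry":0,"rz":0,"grip":0},{"dx":0.1,"dy":0.22,"dz":0,"rx":0,"ry":0,"rz":0,"grip":0},{"dx":0.157,"dy":0.31,"dz":-0.06,"rx":0,"ry":0,"rz":0,"grip":0},{"dx":0.157,"dy":0.31,"dz":-0.18,"rx":0,"ry":0,"rz":0,"grip":0},{"dx":0.157,"dy":0.31,"dz":-0.3,"rx":0,"ry":0,"rz":0,"grip":0}]'
python3 -m creep '[{"dx":0,"dy":0,"dz":-0.09,"rx":0,"ry":0,"rz":0,"grip":0},{"dx":0,"dy":0,"dz":-0.18,"rx":0,"ry":0,"rz":0,"grip":0},{"dx":0,"dy":0,"dz":-0.18,"rx":0,"ry":0,"rz":0,"grip":0},{"dx":0,"dy":0,"dz":-0.18,"rx":0,"ry":0,"rz":0,"grip":0},{"dx":0,"dy":0,"dz":-0.18,"rx":0,"ry":0,"rz":0,"grip":0}]'
```

```text
clock: 39.1
eef_pos: [448.2, -239.2, 105.9]
tool_rot: [-3.14, 0.003, -0.098]
force: [0.3, -0.6, -0.7]
width: 43.1
gripper_force: 0.0
clock: 39.72
eef_pos: [457.9, -221.8, 291.2]
tool_rot: [3.139, -0.005, -0.102]
force: [0.4, 0.6, 0.4]
width: 43.0
gripper_force: 0.0
clock: 40.35
eef_pos: [537.6, 13.7, 288.9]
tool_rot: [3.141, -0.0, 0.028]
force: [0.6, -1.0, 0.1]
width: 42.8
gripper_force: 0.0
clock: 40.98
eef_pos: [600.2, 136.9, 167.4]
tool_rot: [-3.142, -0.0, 0.028]
force: [0.2, -0.9, -0.8]
width: 42.5
gripper_force: 0.0
clock: 41.6
eef_pos: [601.5, 136.5, 98.8]
tool_rot: [-3.141, -0.003, 0.027]
force: [0.2, 0.6, 0.3]
width: 42.6
gripper_force: 0.0
```

Aligned within about 1 mm. Down 84.5 mm, grip, lift.

```bash

python3 -m creep '[{"dx":-0.002,"dy":0,"dz":-0.06,"rx":0,"ry":0,"rz":0,"grip":0},{"dx":-0.002,"dy":0,"dz":-0.12,"rx":0,"ry":0,"rz":0,"grip":0},{"dx":-0.002,"dy":0,"dz":-0.17,"rx":0,"ry":0,"rz":0,"grip":0},{"dx":-0.002,"dy":0,"dz":-0.211,"rx":0,"ry":0,"rz":0,"grip":0.3},{"dx":-0.002,"dy":0,"dz":-0.211,"rx":0,"ry":0,"rz":0,"grip":0.3}]'
python3 -m creep '[{"dx":0,"dy":0,"dz":0,"rx":0,"ry":0,"rz":0,"grip":0.7},{"dx":0,"dy":0,"dz":0,"rx":0,"ry":0,"rz":0,"grip":1},{"dx":0,"dy":0,"dz":0,"rx":0,"ry":0,"rz":0,"grip":1},{"dx":0,"dy":0,"dz":0,"rx":0,"ry":0,"rz":0,"grip":1},{"dx":0,"dy":0,"dz":0,"rx":0,"ry":0,"rz":0,"grip":1}]'
python3 -m creep '[{"dx":0,"dy":0,"dz":0.02,"rx":0,"ry":0,"rz":0,"grip":1},{"dx":0,"dy":0,"dz":0.08,"rx":0,"ry":0,"rz":0,"grip":1},{"dx":0,"dy":0,"dz":0.2,"rx":0,"ry":0,"rz":0,"grip":1},{"dx":0,"dy":0,"dz":0.33,"rx":0,"ry":0,"rz":0,"grip":1},{"dx":0,"dy":0,"dz":0.46,"rx":0,"ry":0,"rz":0,"grip":1}]'
```

```text
clock: 42.22
eef_pos: [598.6, 136.0, 11.4]
tool_rot: [3.141, 0.002, 0.027]
force: [-0.6, 0.2, 0.9]
width: 29.7
gripper_force: 0.0
clock: 42.85
eef_pos: [600.0, 136.3, 13.2]
tool_rot: [-3.141, -0.001, 0.027]
force: [-0.7, -0.2, 5.5]
width: 11.0
gripper_force: 60.6
clock: 43.48
eef_pos: [598.3, 136.0, 197.5]
tool_rot: [3.141, 0.002, 0.027]
force: [0.7, 0.2, -3.9]
width: 10.6
gripper_force: 59.5
```

```bash

python3 -m creep '[{"dx":0,"dy":0,"dz":0.12,"rx":0,"ry":0,"rz":0,"grip":1},{"dx":0.005,"dy":-0.05,"dz":0.23,"rx":0,"ry":0,"rz":-0.002,"grip":1},{"dx":0.015,"dy":-0.15,"dz":0.23,"rx":0,"ry":0,"rz":-0.005,"grip":1},{"dx":0.025,"dy":-0.25,"dz":0.23,"rx":0,"ry":0,"rz":-0.008,"grip":1},{"dx":0.03,"dy":-0.36,"dz":0.23,"rx":0,"ry":0,"rz":-0.011,"grip":1}]'
python3 -m creep '[{"dx":0.01,"dy":-0.11,"dz":0,"rx":0,"ry":0,"rz":-0.002,"grip":1},{"dx":0.02,"dy":-0.23,"dz":0,"rx":0,"ry":0,"rz":-0.004,"grip":1},{"dx":0.03,"dy":-0.37,"dz":0,"rx":0,"ry":0,"rz":-0.006,"grip":1},{"dx":0.04,"dy":-0.51,"dz":0,"rx":0,"ry":0,"rz":-0.009,"grip":1},{"dx":0.0457,"dy":-0.62,"dz":0,"rx":0,"ry":0,"rz":-0.009,"grip":1}]'
python3 -m creep '[{"dx":0,"dy":0,"dz":-0.06,"rx":0,"ry":0,"rz":0,"grip":1},{"dx":0,"dy":0,"dz":-0.19,"rx":0,"ry":0,"rz":0,"grip":1},{"dx":0,"dy":0,"dz":-0.33,"rx":0,"ry":0,"rz":0,"grip":1},{"dx":0,"dy":0,"dz":-0.45,"rx":0,"ry":0,"rz":0,"grip":1},{"dx":0,"dy":0,"dz":-0.5,"rx":0,"ry":0,"rz":0,"grip":1}]'
python3 -m creep '[{"dx":0,"dy":0,"dz":-0.0,"rx":0,"ry":0,"rz":0,"grip":1},{"dx":0,"dy":0,"dz":0,"rx":0,"ry":0,"rz":0,"grip":1},{"dx":0,"dy":0,"dz":0,"rx":0,"ry":0,"rz":0,"grip":1},{"dx":0,"dy":0,"dz":0,"rx":0,"ry":0,"rz":0,"grip":1},{"dx":0,"dy":0,"dz":0,"rx":0,"ry":0,"rz":0,"grip":1}]'
```

```text
clock: 44.1
eef_pos: [610.4, -8.5, 287.9]
tool_rot: [-3.141, 0.002, -0.042]
force: [-0.0, -0.7, -3.9]
width: 11.0
gripper_force: 59.4
clock: 44.72
eef_pos: [628.3, -258.5, 287.5]
tool_rot: [3.141, 0.002, -0.101]
force: [1.9, 0.2, -4.1]
width: 10.7
gripper_force: 59.4
clock: 45.35
eef_pos: [626.6, -254.4, 84.6]
tool_rot: [-3.139, 0.007, -0.099]
force: [0.3, 0.4, -3.5]
width: 10.9
gripper_force: 59.3
clock: 45.98
eef_pos: [629.9, -255.8, 89.2]
tool_rot: [3.141, -0.001, -0.099]
force: [0.0, -0.3, -4.1]
width: 10.4
gripper_force: 59.4
```

```bash

python3 -m creep '[{"dx":0,"dy":0,"dz":-0.03,"rx":0,"ry":0,"rz":0,"grip":1},{"dx":0,"dy":0,"dz":-0.06,"rx":0,"ry":0,"rz":0,"grip":1},{"dx":0,"dy":0,"dz":-0.08,"rx":0,"ry":0,"rz":0,"grip":1},{"dx":0,"dy":0,"dz":-0.09,"rx":0,"ry":0,"rz":0,"grip":1},{"dx":0,"dy":0,"dz":-0.1,"rx":0,"ry":0,"rz":0,"grip":1}]'
python3 -m creep '[{"dx":0,"dy":0,"dz":-0.003,"rx":0,"ry":0,"rz":0,"grip":1},{"dx":0,"dy":0,"dz":-0.006,"rx":0,"ry":0,"rz":0,"grip":1},{"dx":0,"dy":0,"dz":-0.007,"rx":0,"ry":0,"rz":0,"grip":1},{"dx":0,"dy":0,"dz":-0.007,"rx":0,"ry":0,"rz":0,"grip":1},{"dx":0,"dy":0,"dz":-0.007,"rx":0,"ry":0,"rz":0,"grip":1}]'
```

```text
clock: 46.6
eef_pos: [629.8, -255.9, 48.2]
tool_rot: [3.141, -0.0, -0.099]
force: [-1.0, -0.7, -4.0]
width: 10.8
gripper_force: 59.5
clock: 47.22
eef_pos: [629.8, -255.9, 46.3]
tool_rot: [3.141, -0.001, -0.099]
force: [-1.4, 0.6, 2.4]
width: 10.6
gripper_force: 60.1
```

Seated. Releasing, backing off upward, then a numeric check of the trays and the bystanders.

```bash

python3 -m creep '[{"dx":0,"dy":0,"dz":0,"rx":0,"ry":0,"rz":0,"grip":0},{"dx":0,"dy":0,"dz":0,"rx":0,"ry":0,"rz":0,"grip":0},{"dx":0,"dy":0,"dz":0,"rx":0,"ry":0,"rz":0,"grip":0},{"dx":0,"dy":0,"dz":0.05,"rx":0,"ry":0,"rz":0,"grip":0},{"dx":0,"dy":0,"dz":0.15,"rx":0,"ry":0,"rz":0,"grip":0}]'
python3 -m creep '[{"dx":0,"dy":0,"dz":0.14,"rx":0,"ry":0,"rz":0,"grip":0},{"dx":0,"dy":0,"dz":0.28,"rx":0,"ry":0,"rz":0,"grip":0},{"dx":-0.1,"dy":0,"dz":0.4,"rx":0,"ry":0,"rz":0,"grip":0},{"dx":-0.22,"dy":0.01,"dz":0.5,"rx":0,"ry":0,"rz":0,"grip":0},{"dx":-0.23,"dy":0.02,"dz":0.5,"rx":0,"ry":0,"rz":0,"grip":0}]'
python3 - <<'E'
from h import *
for i in range(4): rgb,c=shot("wrist","w13")
st();im=np.ascontiguousarray(rgb[:,:,::-1]);g=im.max(2)
T=np.linalg.inv(c["world_from_camera"]);rv=cv2.Rodrigues(T[:3,:3])[0]
a=np.radians(-5.6);Rm=np.array([[np.cos(a),-np.sin(a)],[np.sin(a),np.cos(a)]])
for n,q in dict(bearing=(92,0),screw=(-92,0)).items():
    w=Rm@q+[539.8,-248];box=np.array([Rm@np.array(d)+w for d in((60,14),(60,-14),(-60,-14),(-60,14))])
    uv=cv2.projectPoints(np.c_[box,np.full(4,92.)],rv,T[:3,3],c["mtx"],np.float64(c["distortion"]))[0].reshape(-1,2)
    m=np.zeros_like(g);cv2.fillConvexPoly(m,uv.astype(np.int32),1)
    b=big(cv2.morphologyEx(((g<50)&(m>0)).astype(np.uint8),cv2.MORPH_OPEN,np.ones((4,4))));print(n,"exp",w.round(1),"bar",rect(b,91,c))
t1,_=shot("top","top1");t0=cv2.imread("pics/top0.png")[:,:,::-1]
t0=t0.astype(int);t1=t1.astype(int)
for n,(x0,y0,x1,y1) in dict(mug=(405,160,455,215),tape=(398,240,436,274),carton=(155,128,192,165),case=(328,148,392,264),mailer=(125,170,188,280)).items():
    d=abs(t1-t0).max(2)[y0:y1,x0:x1];print(n,"changed px",int((d>40).sum()),"of",d.size)
E
```

```text
clock: 47.85
eef_pos: [628.6, -255.4, 105.8]
tool_rot: [-3.141, 0.003, -0.099]
force: [0.6, -0.4, 1.3]
width: 42.6
gripper_force: 0.0
clock: 48.48
eef_pos: [536.5, -249.9, 311.5]
tool_rot: [3.138, -0.008, -0.102]
force: [0.4, -0.1, -0.1]
width: 42.8
gripper_force: 0.0
t 48.67 tcp [ 538.2 -247.1  305.2] rpy [-3.141e+00  3.000e-04 -9.750e-02] F [ 0.6  0.3 -0.3] w 42.9 gf 0.0
bearing exp [ 631.4 -257. ] bar [647.8, -261.3, 40.9, 4.0, -5.4]
screw exp [ 448.2 -239. ] bar [446.0, -240.5, 79.7, 10.7, -5.7]
mug changed px 2047 of 2750
tape changed px 634 of 1292
carton changed px 0 of 1369
case changed px 1891 of 7424
mailer changed px 719 of 6930
```

The screw tray is at its place. The arm covers parts of the top view, so I return it to its start pose and compare with the first picture.

```bash

python3 -m creep '[{"dx":-0.1,"dy":-0.1,"dz":0,"rx":0,"ry":0,"rz":0,"grip":0},{"dx":-0.2,"dy":-0.2,"dz":0,"rx":0,"ry":0,"rz":0,"grip":-0.5},{"dx":-0.3,"dy":-0.3,"dz":0,"rx":0,"ry":0,"rz":0,"grip":-1},{"dx":-0.4,"dy":-0.4,"dz":0,"rx":0,"ry":0,"rz":0,"grip":-1},{"dx":-0.5,"dy":-0.5,"dz":0,"rx":0,"ry":0,"rz":0,"grip":-1}]'
python3 -m creep '[{"dx":-0.1,"dy":-0.1,"dz":0,"rx":0,"ry":0,"rz":0.015,"grip":-1},{"dx":-0.2,"dy":-0.2,"dz":0,"rx":0,"ry":0,"rz":0.03,"grip":-1},{"dx":-0.3,"dy":-0.3,"dz":-0.1,"rx":0,"ry":0,"rz":0.045,"grip":-1},{"dx":-0.418,"dy":-0.45,"dz":-0.2,"rx":0,"ry":0,"rz":0.058,"grip":-1},{"dx":-0.418,"dy":-0.45,"dz":-0.246,"rx":0,"ry":0,"rz":0.058,"grip":-1}]'
python3 - <<'E'
from h import *
for i in range(4): t1,c=shot("top","top2")
st();t0=cv2.imread("pics/top0.png")[:,:,::-1].astype(int);t1=t1.astype(int)
for n,(x0,y0,x1,y1) in dict(mug=(405,160,455,215),tape=(398,240,436,274),carton=(155,128,192,165),case=(328,148,392,264),mailer=(125,170,188,280),mat=(200,152,262,264)).items():
    d=abs(t1-t0).max(2)[y0:y1,x0:x1]>40;yx=np.argwhere(d)
    print(n,"changed px",int(d.sum()),"of",d.size,(yx.min(0)+[y0,x0],yx.max(0)+[y0,x0]) if len(yx) else "")
im=cv2.imread("pics/w13.png");w2=cv2.imread("pics/w2.png").astype(int)
d=abs(im.astype(int)-w2).max(2)[15:285,215:355]>60;print("w13/w2 case diff",d.mean().round(3))
E
```

```text
clock: 49.35
eef_pos: [336.9, -448.9, 304.3]
tool_rot: [-3.14, 0.001, -0.098]
force: [0.5, -1.1, -0.8]
width: 85.1
gripper_force: 0.0
clock: 49.98
eef_pos: [167.2, -630.3, 204.5]
tool_rot: [-3.141, 0.002, 0.263]
force: [-0.4, -0.8, 0.9]
width: 85.6
gripper_force: 0.0
t 50.17 tcp [ 170.9 -627.2  205.3] rpy [-3.1381e+00 -6.0000e-04  2.6570e-01] F [1.8 0.  0.9] w 85.8 gf 0.0
mug changed px 0 of 2750 
tape changed px 0 of 1292 
carton changed px 0 of 1369 
case changed px 298 of 7424 (array([158, 344]), array([224, 383]))
mailer changed px 744 of 6930 (array([188, 144]), array([266, 172]))
mat changed px 0 of 6944 
w13/w2 case diff 0.313
```

Bystanders and mat are unchanged. Last check: the trays' shift against the first picture, by template matching.

```bash
python3 - <<'E'
import cv2,numpy as np
a,b=[cv2.resize(cv2.imread(f"pics/top{i}.png",0),None,fx=4,fy=4,interpolation=2) for i in(0,2)]
for n,(x0,y0,x1,y1) in dict(bearing=(343,158,384,192),screw=(339,223,377,256),case_edge=(328,256,385,268)).items():
    t=a[4*y0:4*y1,4*x0:4*x1];r=cv2.matchTemplate(b[4*y0-40:4*y1+40,4*x0-40:4*x1+40],t,cv2.TM_CCOEFF_NORMED)
    _,s,_,p=cv2.minMaxLoc(r);print(n,"score",round(s,3),"shift px",(p[0]-40)/4,(p[1]-40)/4)
E
```

```text
bearing score 0.958 shift px 0.5 -0.25
screw score 0.975 shift px 0.0 0.25
case_edge score 0.917 shift px 0.0 0.0
```

Both trays are back within about 1.5 mm of where they started.

```bash
python3 -c "
from cell import ctrl
print(ctrl.finish_job())"
```

```text
the job is handed in; nothing more can be done
None
```

I handed the job in at about 50 s: the caliper is display up in the foam cut-out, both trays are seated in their own bays within about 1.5 mm, and the mug, carton and tape measure are unmoved; I viewed 15 pictures, one over the limit of 14, and the first closing on a tray handle missed because the fingertips sit about 25 mm higher than the TCP reading.

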